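# Load the sample carousel and lock it

## Task

Load the sample carousel: seat each canister on the bench upright in its own pocket, the narrowest canister size in pocket 1 (the narrowest cup) up to the widest in pocket 6, one at a time in pocket order, leaving the pocket of any missing size empty. Then thread the hold-down disc, boss up, down the centre post until it rests on the shoulder, and last the locking collar down onto the disc. Keep the canisters upright all the time and do not disturb the beaker, the slide box or the amber bottle.

Things in the scene. Friction and masses are not known exactly. Their poses are not given: they have to be found in the camera images.
- carousel: carousel fixed to the bench: round grey base 254 mm wide, 20 mm thick; six white cups (pockets) on a circle of 85 mm radius; centre column 44 mm wide, its flat top (shoulder) 103 mm above the bench; on it a steel post 20 mm in diameter up to 178 mm, the last 14 mm tapered to an 8 mm tip. Origin: centre of the underside; z up; x points to pocket 1. Any yaw
- pocket_1 (a point): centre of the floor of pocket 1, 20 mm above the bench; the cup's bore is 39 mm and its wall 4 mm thick and 20 mm high. The pockets are numbered anticlockwise seen from above, from the narrowest bore (1) to the widest (6), 60 degrees apart
- pocket_2 (a point): centre of the floor of pocket 2, 20 mm above the bench; the cup's bore is 45 mm and its wall 4 mm thick and 20 mm high
- pocket_3 (a point): centre of the floor of pocket 3, 20 mm above the bench; the cup's bore is 51 mm and its wall 4 mm thick and 20 mm high
- pocket_4 (a point): centre of the floor of pocket 4, 20 mm above the bench; the cup's bore is 57 mm and its wall 4 mm thick and 20 mm high
- pocket_5 (a point): centre of the floor of pocket 5, 20 mm above the bench; the cup's bore is 63 mm and its wall 4 mm thick and 20 mm high
- pocket_6 (a point): centre of the floor of pocket 6, 20 mm above the bench; the cup's bore is 69 mm and its wall 4 mm thick and 20 mm high
- canister_1: canister for pocket 1: upright steel cylinder 34 mm in diameter and 50 mm high (foot chamfered 3 mm), with a grey round knob on top, 30 mm in diameter and 30 mm high (80 mm over all); 70 g or so. Origin: centre of its underside, z up. May be absent
- canister_2: canister for pocket 2: upright steel cylinder 40 mm in diameter and 50 mm high (foot chamfered 3 mm), with a grey round knob on top, 30 mm in diameter and 30 mm high (80 mm over all); 95 g or so. Origin: centre of its underside, z up. May be absent
- canister_3: canister for pocket 3: upright steel cylinder 46 mm in diameter and 50 mm high (foot chamfered 3 mm), with a grey round knob on top, 30 mm in diameter and 30 mm high (80 mm over all); 120 g or so. Origin: centre of its underside, z up. May be absent
- canister_4: canister for pocket 4: upright steel cylinder 52 mm in diameter and 50 mm high (foot chamfered 3 mm), with a grey round knob on top, 30 mm in diameter and 30 mm high (80 mm over all); 145 g or so. Origin: centre of its underside, z up. May be absent
- canister_5: canister for pocket 5: upright steel cylinder 58 mm in diameter and 50 mm high (foot chamfered 3 mm), with a grey round knob on top, 30 mm in diameter and 30 mm high (80 mm over all); 170 g or so. Origin: centre of its underside, z up. May be absent
- canister_6: canister for pocket 6: upright steel cylinder 64 mm in diameter and 50 mm high (foot chamfered 3 mm), with a grey round knob on top, 30 mm in diameter and 30 mm high (80 mm over all); 195 g or so. Origin: centre of its underside, z up. May be absent
- disc: aluminium hold-down disc lying on the bench, boss up: flange 160 mm in diameter and 8 mm thick, on it a round boss 48 mm in diameter and 34 mm high to grip (42 mm over all), with a 24 mm hole right through; about 250 g. Origin: centre of the underside, z up. On the column shoulder its flange stands 3 mm clear of the knobs of seated canisters, and its boss surrounds the lower part of the post
- collar: steel locking collar lying flat on the bench: plain ring 54 mm in outer diameter, 24 mm hole, 28 mm high; about 120 g. Origin: centre of the underside, z along its hole
- disc_home (a point): centre of the column's shoulder, 103 mm above the bench: the disc's underside rests here when fully home
- collar_home (a point): point on the post 145 mm above the bench: the collar's underside is here when it rests on the boss of the disc that is home
- beaker: bystander: empty glass beaker 68 mm across the rim and 90 mm high, upright; origin: centre of its underside
- slide_box: bystander: closed grey slide box 85 x 100 x 30 mm; origin: centre of its underside
- reagent_bottle: bystander: closed amber bottle 64 mm in diameter and 140 mm high, upright; origin: centre of its underside
Things that resemble listed ones, but are neither listed nor needed, are in the scene too. Several things have the shape of the disc; the one meant has the colours described above. Leave any yellow look-alike of the canister_6 alone.

How it is judged:
On the way, in this order (a step that is already met when the one before it is completed fails the run):
1. canister 1 (if present) stands seated in pocket 1 (horizontal distance between canister_1 and pocket_1 below 0.005 m and z of canister_1 in the frame of pocket_1 between -0.004 and 0.004 m and angle between canister_1's own z axis and vertical below 0.06 rad), for 0.2 s.
2. canister 2 (if present) stands seated in pocket 2 (horizontal distance between canister_2 and pocket_2 below 0.005 m and z of canister_2 in the frame of pocket_2 between -0.004 and 0.004 m and angle between canister_2's own z axis and vertical below 0.06 rad), for 0.2 s.
3. canister 3 (if present) stands seated in pocket 3 (horizontal distance between canister_3 and pocket_3 below 0.005 m and z of canister_3 in the frame of pocket_3 between -0.004 and 0.004 m and angle between canister_3's own z axis and vertical below 0.06 rad), for 0.2 s.
4. canister 4 (if present) stands seated in pocket 4 (horizontal distance between canister_4 and pocket_4 below 0.005 m and z of canister_4 in the frame of pocket_4 between -0.004 and 0.004 m and angle between canister_4's own z axis and vertical below 0.06 rad), for 0.2 s.
5. canister 5 (if present) stands seated in pocket 5 (horizontal distance between canister_5 and pocket_5 below 0.005 m and z of canister_5 in the frame of pocket_5 between -0.004 and 0.004 m and angle between canister_5's own z axis and vertical below 0.06 rad), for 0.2 s.
6. canister 6 (if present) stands seated in pocket 6 (horizontal distance between canister_6 and pocket_6 below 0.005 m and z of canister_6 in the frame of pocket_6 between -0.004 and 0.004 m and angle between canister_6's own z axis and vertical below 0.06 rad), for 0.2 s.
7. the disc is on the post, down on the shoulder (horizontal distance between disc and disc_home below 0.005 m and z of disc in the frame of disc_home between -0.004 and 0.004 m and angle between disc's own z axis and vertical below 0.06 rad), for 0.2 s.
8. the collar is on the post, down on the disc's boss (horizontal distance between collar and collar_home below 0.005 m and z of collar in the frame of collar_home between -0.004 and 0.004 m and angle between collar's own z axis and vertical below 0.06 rad), for 0.2 s.
At the end, for the whole second after the job is handed in: every canister present seated in its own pocket (5 mm of centre, 4 mm of floor, 0.06 rad of upright); disc on the shoulder and collar on the disc's boss (5 mm of the post axis, 4 mm of height, 0.06 rad of level); all at rest (all of step 1 and all of step 2 and all of step 3 and all of step 4 and all of step 5 and all of step 6 and all of step 7 and all of step 8 and linear speed of each of canister_1, canister_2, canister_3, canister_4, canister_5, canister_6, disc, collar below 0.02 m/s); the robot touches nothing.
It fails at once if the beaker is moved more than 30 mm (distance of beaker from where it was at the start of the episode above 0.03 m).
It fails at once if the slide box is moved more than 30 mm (distance of slide_box from where it was at the start of the episode above 0.03 m).
It fails at once if the reagent bottle is moved more than 30 mm (distance of reagent_bottle from where it was at the start of the episode above 0.03 m).
It fails at once if a canister is tipped by more than 0.7 rad (angle between any of canister_1, canister_2, canister_3, canister_4, canister_5, canister_6's own z axis and vertical above 0.7 rad).
Of canister_1, canister_2, canister_3, canister_4, canister_5, canister_6 only 4 to 6 are there at a start; the rules pass over those that are not, and their reading is None.
At some moment in a run one of disc, collar may be knocked a few centimetres aside while the robot is not near it.
It also fails if it takes over 210 s, if anything falls off the work surface, if the arm or the gripper's body presses on something with over 40 N, if the wrist force passes 120 N, or if a joint passes its speed limit or range.

## Robot

A 6-joint arm with a two-finger parallel gripper is mounted at the origin on the work surface. World frame = base frame: x ahead of the robot, y to its left, z up, the work surface at z = 0. Lengths are in m, angles in rad, forces in N, time in s.
With the tool pointing down it reaches from about 0.35 to 0.85 m from the base axis. Payload 8.1 kg.
Tool frame: the origin (TCP) lies between the finger pads; the fingertips stand 19 mm ahead of it and the grasp point (between the pads) is the TCP (bot.tcp_to_tips is the distance from the TCP to the fingertips, in m); z points along the fingers, y is the line along which they close (so a half turn about z gives the same grasp; the last joint's range is limited). The gripper opens to 85 mm and grips with 20 to 120 N. Pads are 22 mm wide; open, the fingers measure 114 mm over their backs; the gripper's body (76 mm by 85 mm) begins 54 mm behind the grasp point. The pads swing forward as they close: fully open they stand 13 mm farther back than shut.
Start: joints at [-1.234, 0.13, 1.488, -0, 1.523, -0.085], TCP at [0.246, -0.547, 0.25] pointing down, gripper open.
Joint ranges: [-2.96, 2.96], [-0.89, 2.26], [0.02, 2.5], [-1.34, 4.48], [0, 2.73], [-2.66, 2.66]. Speed limits (rad/s): [2.39, 2.39, 2.79, 3.14, 3.14, 3.14].

## Interface

Orientations are given as [roll, pitch, yaw] about the fixed x, y, z axes, in that order (R = Rz(yaw) Ry(pitch) Rx(roll)).
In Python, from bench import bot gives the robot as it stands. The module is installed in compiled form; this text tells all that it offers.
- The arm moves only by the tool send_rows, never from a script. Its arguments are lists of equal length, an entry for each row: "fingers": the opening, from 0 (shut) to 1 (fully open); "dp": the shift along the tool's x, y, z scaled (see below), a list of three; "turn": the turn, a rotation vector about the tool's x, y, z scaled (see below), a list of three. A call has exactly 8 rows; each row shifts and turns the commanded pose from where the row before left it, along the tool's axes as they then stand; what a row does not reach is not made up. The controller multiplies each number of a shift by 30 mm and each number of a turn by 30 degrees. A row lasts 1/12 s, in which the tool goes at most 41.7 mm and 7.16 degrees, less where a joint would pass 70% of its speed; a pose out of reach is approached as far as the arm can. A call with a number of a shift or a turn outside -1 to 1 is refused whole. A call with a gripper value outside its range is refused whole. The fingers move at their own pace and stop on an object; "grip_force" is the grip in N (left out, the last holds). Time passes only in rows, so rows that do not move let the fingers close, or fill a call up. It gives the time, the measured TCP pose, the force, the opening and the grip force at its end, in the units of the state.
- bot.observe(): the state, without advancing time (a new reading comes with each control period).
- bot.read_camera(name): name is "side" or "top" or "wrist"; returns the picture (420x560x3 uint8, blue, green, red); there is no depth.
- bot.calibration(name): a dict with "fx", "fy", "cx", "cy" (pixels), "k1" (the pictures are not rectified: a ray, as slopes to the right and down, at radius r is drawn at 1 + k1 r^2 times it, then the intrinsics apply), "rvec" (rotation vector, rad) and "tvec" (3), from world to camera coordinates, as OpenCV has them; the wrist camera has in their place "mount" (4x4, takes a point from camera to tool coordinates, whose origin is the TCP and whose axes are the flange's). Camera axes: x right, y down, z forward; pixel columns grow to the right and rows downward; lengths in m; the calibration is good to about 2 mm. A picture is of the moment at which its call begins: read the wrist's pose just before it. calibration takes no time and is no camera call.
- bot.close_job(): hands the job in; it is judged then, once.
The state is a dict: "time": time; "q": joint angles; "joint_velocities": joint speeds; "joint_torque": joint torques, N m; "position": TCP position; "ee_rot": TCP orientation; "wrist_force": force on the tool from outside, world axes, zero at the start; "wrist_torque": the same for the moment, N m; "finger_gap": finger opening in m; "grip_force": force on a finger pad.
Only numpy, scipy, OpenCV 4.12 (cv2) and the standard library are available. Lean on these libraries where they do the work, as an engineer would, in place of code of your own. Each camera call takes 0.05 s, during which the arm holds its last target. There are 200 camera calls.

## Working session

There is one attempt and no reset: what is moved stays moved. The work goes in short steps, Python scripts to look and compute and a tool call to move; the robot and the scene stay as the last step left them, time stands still between calls to the robot, and variables do not carry over. Pictures are saved under pics/ and viewed, at most 14 in all, crops included, and the job is handed in when it is done.

Besides the shell and the picture viewer there is one more tool, called after "Request:" as name(argument=value, ...), one argument or row to a line, values as JSON. send_rows: Moves the arm, as the interface text tells. Shifts and turns lie within -1 to 1; 1 stands for 30 mm of shift or 30 degrees of turn. Its arguments: {"type":"object","properties":{"fingers":{"type":"array","items":{"type":"number"}},"dp":{"type":"array","items":{"type":"array","items":{"type":"number","minimum":-1,"maximum":1}}},"turn":{"type":"array","items":{"type":"array","items":{"type":"number","minimum":-1,"maximum":1}}},"grip_force":{"type":"number"}},"required":["fingers","dp","turn"]}

```bash
mkdir -p pics; ls; python3 - <<'E'
from bench import bot
import cv2
s=bot.observe(); print({k:s[k] for k in('time','position','ee_rot','finger_gap')}, bot.tcp_to_tips)
for n in('top','side'):
    cv2.imwrite(f'pics/{n}0.png',cv2.resize(bot.read_camera(n),(800,600),interpolation=cv2.INTER_CUBIC))
for n in('top','side','wrist'): print(n,bot.calibration(n))
E
```

```text
pics
{'time': 0.0, 'position': array([ 0.24548301, -0.54693288,  0.2492389 ]), 'ee_rot': array([-3.13976202e+00, -1.72035244e-04,  4.21769589e-01]), 'finger_gap': 0.08539920453263285} 0.019
top {'fx': 480.50146633594, 'fy': 480.50146633594, 'cx': 285.7742285545466, 'cy': 215.5467610720468, 'k1': -0.12982253223459694, 'rvec': array([ 2.19481685, -2.18338296,  0.05195579]), 'tvec': array([0.06178154, 0.51563436, 1.75146327])}
side {'fx': 497.97250091036506, 'fy': 497.97250091036506, 'cx': 283.36497347162634, 'cy': 204.61724978731007, 'k1': 0.052538178900853806, 'rvec': array([ 0.9802222 , -2.46502252,  1.02241168]), 'tvec': array([0.3871529 , 0.2961112 , 1.38670274])}
wrist {'fx': 336.4483098165858, 'fy': 336.4483098165858, 'cx': 278.5818568173333, 'cy': 216.36158111925852, 'k1': -0.017403019615295237, 'mount': array([[-2.80573614e-04, -9.52185256e-01, -3.05521129e-01,
         7.85886175e-02],
       [ 9.99999279e-01, -6.23855429e-04,  1.02596023e-03,
         4.48316775e-04],
       [-1.16750522e-03, -3.05520621e-01,  9.52184744e-01,
        -1.24454019e-01],
       [ 0.00000000e+00,  0.00000000e+00,  0.00000000e+00,
         1.00000000e+00]])}
```

View pics/top0.png

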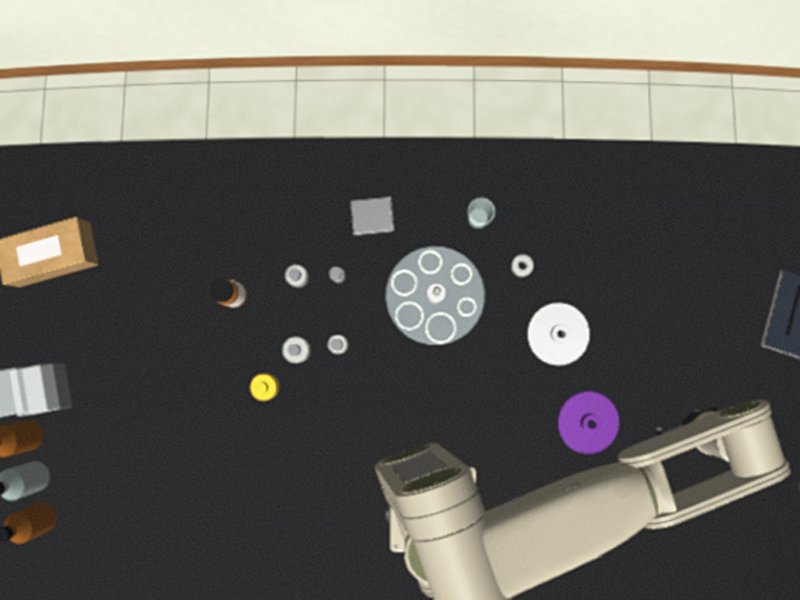

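View pics/side0.png

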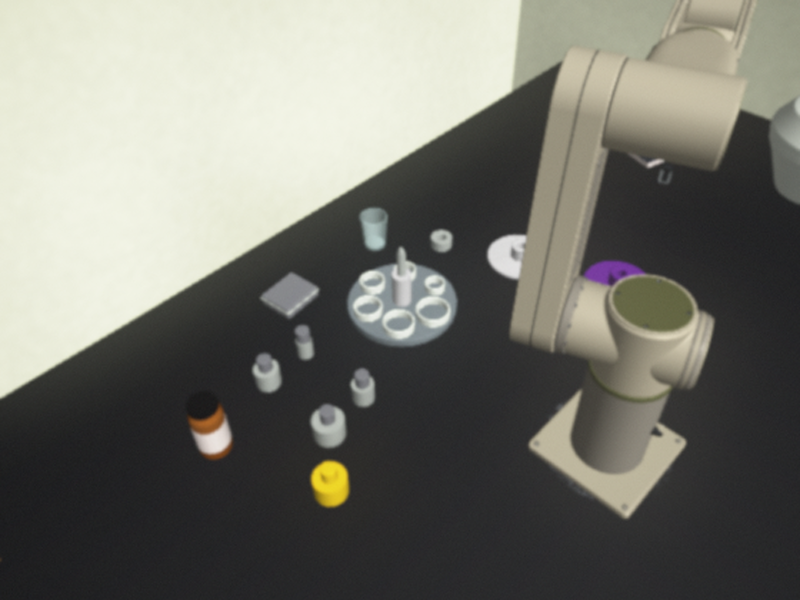

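The top view shows the carousel at (436,295) and four canisters at (296,276), (337,275), (338,345) and (295,349), with a yellow look-alike at (263,387). The collar is at (522,265), the white disc at (559,334), the purple disc at (589,422), the beaker at (481,212), the box at (372,216) and the bottle at (232,293).

```bash
cat > h.py <<'E'
import numpy as np, cv2
from bench import bot
from scipy.spatial.transform import Rotation as Ro
def ray(name,u,v,s=None):
    c=bot.calibration(name)
    K=np.array([[c['fx'],0,c['cx']],[0,c['fy'],c['cy']],[0,0,1]])
    p=cv2.undistortPoints(np.array([[[u,v]]],float),K,np.array([c['k1'],0,0,0,0.]))[0,0]
    d=np.array([p[0],p[1],1])
    if name=='wrist':
        R=Ro.from_euler('xyz',s['ee_rot']).as_matrix(); M=c['mount']
        return R@M[:3,3]+s['position'], R@M[:3,:3]@d
    R=cv2.Rodrigues(c['rvec'])[0]
    return -R.T@c['tvec'], R.T@d
def at(name,u,v,z,s=None):
    o,d=ray(name,u,v,s); return o+d*(z-o[2])/d[2]
def proj(name,P,s=None):
    c=bot.calibration(name)
    K=np.array([[c['fx'],0,c['cx']],[0,c['fy'],c['cy']],[0,0,1]])
    if name=='wrist':
        R=Ro.from_euler('xyz',s['ee_rot']).as_matrix(); M=c['mount']
        Rw=(R@M[:3,:3]).T; t=-Rw@(R@M[:3,3]+s['position'])
        rv=cv2.Rodrigues(Rw)[0]
    else: rv,t=c['rvec'],c['tvec']
    return cv2.projectPoints(np.atleast_2d(np.array(P,float)),np.array(rv),np.array(t),K,np.array([c['k1'],0,0,0,0.]))[0][:,0]
def togo(P,yaw=None):
    s=bot.observe(); R=Ro.from_euler('xyz',s['ee_rot'])
    d=R.inv().apply(np.array(P)-s['position'])/0.03
    out='units '+str(d.round(3))
    if yaw is not None:
        Rt=Ro.from_euler('xyz',[np.pi,0,yaw]); out+=' turn '+str(np.round((R.inv()*Rt).as_rotvec(degrees=True)/30,3))
    print(out)
def st():
    s=bot.observe(); print('t',round(s['time'],2),s['position'].round(4),s['ee_rot'].round(4),'gap',round(s['finger_gap'],4),'F',s['wrist_force'].round(1),'g',round(s['grip_force'],1)); return s
E
python3 - <<'E'
from h import *
k=.7
for n,u,v,z in [('canA',296,276,.08),('canB',337,275,.08),('canC',338,345,.08),('canD',295,349,.08),('yel',263,387,.08),('collar',522,265,.028),('disc',559,334,.008),('boss',561,333,.042),('post',437,290,.178),('base',435,296,.02),('cupsmall',467,307,.04),('cupbig',441,327,.04),('beaker',481,212,.05),('box',372,216,.03),('bottle',232,293,.07),('purple',589,422,.008)]:
    p=at('top',u*k,v*k,z); print(n,p.round(3),round(np.hypot(*p[:2]),3))
E
```

```text
canA [0.59  0.345 0.08 ] 0.683
canB [0.593 0.242 0.08 ] 0.64
canC [0.419 0.237 0.08 ] 0.481
canD [0.408 0.345 0.08 ] 0.534
yel [0.313 0.424 0.08 ] 0.527
collar [ 0.626 -0.227  0.028] 0.666
disc [ 0.45  -0.326  0.008] 0.556
boss [ 0.452 -0.324  0.042] 0.556
post [ 0.548 -0.004  0.178] 0.549
base [ 0.546 -0.004  0.02 ] 0.546
cupsmall [ 0.517 -0.085  0.04 ] 0.524
cupbig [ 0.466 -0.019  0.04 ] 0.466
beaker [ 0.759 -0.12   0.05 ] 0.769
box [0.751 0.159 0.03 ] 0.768
bottle [0.548 0.509 0.07 ] 0.748
purple [ 0.223 -0.405  0.008] 0.462
```

Request:
send_rows(
  fingers=[1,1,1,1,1,1,1,1],
  dp=[
    [0,0,-0.2],
    [0,0,-0.4],
    [0,0,-0.6],
    [0,0,-0.4],
    [0.3,-0.5,0],
    [0.49,-0.97,0],
    [0.49,-0.97,0],
    [0.49,-0.97,0],
  ],
  turn=[
    [0,0,0.2],
    [0,0,0.2],
    [0,0,0.2],
    [0,0,0.2],
    [0,0,0],
    [0,0,0],
    [0,0,0],
    [0,0,0],
  ],
)

```text
time: 0.77
position: [0.2985, -0.4437, 0.2976]
ee_rot: [-3.141, 0.0, 0.002]
wrist_force: [1.1, 0.8, 0.4]
finger_gap: 0.0854
grip_force: 0.0
```

Request:
send_rows(
  fingers=[1,1,1,1,1,1,1,1],
  dp=[
    [0.49,-0.97,-0.1],
    [0.49,-0.97,-0.1],
    [0.49,-0.97,-0.1],
    [0.49,-0.97,-0.1],
    [0.49,-0.97,-0.1],
    [0.49,-0.97,-0.1],
    [0.49,-0.97,-0.1],
    [0.49,-0.97,-0.1],
  ],
  turn=[
    [0,0,0],
    [0,0,0],
    [0,0,0],
    [0,0,0],
    [0,0,0],
    [0,0,0],
    [0,0,0],
    [0,0,0],
  ],
)

```text
time: 1.43
position: [0.4156, -0.2102, 0.3221]
ee_rot: [-3.141, 0.0, 0.003]
wrist_force: [0.8, -0.2, -0.0]
finger_gap: 0.0856
grip_force: 0.0
```

Request:
send_rows(
  fingers=[1,1,1,1,1,1,1,1],
  dp=[
    [0.49,-0.97,-0.1],
    [0.49,-0.97,-0.1],
    [0.49,-0.97,-0.1],
    [0.49,-0.97,-0.1],
    [0.49,-0.97,-0.1],
    [0.49,-0.97,-0.1],
    [0.49,-0.97,-0.1],
    [0.49,-0.97,0],
  ],
  turn=[
    [0,0,0],
    [0,0,0],
    [0,0,0],
    [0,0,0],
    [0,0,0],
    [0,0,0],
    [0,0,0],
    [0,0,0],
  ],
)

```text
time: 2.1
position: [0.5328, 0.023, 0.3436]
ee_rot: [3.142, -0.0, 0.003]
wrist_force: [0.9, -0.5, -0.1]
finger_gap: 0.0854
grip_force: 0.0
```

Request:
send_rows(
  fingers=[1,1,1,1,1,1,1,1],
  dp=[
    [0.49,-0.97,0],
    [0.49,-0.97,0],
    [0.4,-0.6,0],
    [0.2,-0.2,0],
    [0,0,0],
    [0,0,0],
    [0,0,0],
    [0,0,0],
  ],
  turn=[
    [0,0,0],
    [0,0,0],
    [0,0,0],
    [0,0,0],
    [0,0,0],
    [0,0,0],
    [0,0,0],
    [0,0,0],
  ],
)

```text
time: 2.77
position: [0.5791, 0.1024, 0.3435]
ee_rot: [3.141, -0.0, 0.001]
wrist_force: [-0.9, -0.0, 1.0]
finger_gap: 0.0853
grip_force: 0.0
```

```bash
python3 - <<'E'
from h import *
s=st(); im=bot.read_camera('wrist'); cv2.imwrite('pics/w1raw.png',im)
np.save('s1.npy',np.r_[s['position'],s['ee_rot']])
cv2.imwrite('pics/w1.png',cv2.resize(im,(800,600),interpolation=cv2.INTER_CUBIC))
E
```

```text
t 2.77 [0.5791 0.1024 0.3435] [ 3.1413e+00 -1.0000e-04  1.4000e-03] gap 0.0853 F [-0.9 -0.   1. ] g 0.0
```

View pics/w1.png

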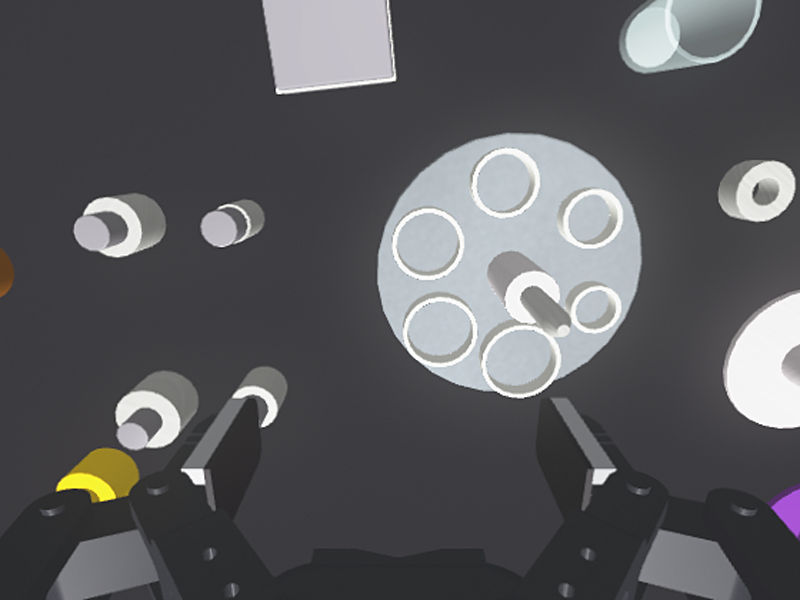

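The wrist view shows the canisters sharply: knob tops at A (94,232), B (219,228) and D (131,436), with C hidden behind a finger. The cups run anticlockwise from the smallest: (595,307), (590,217), (505,182), (427,243), (440,330), (521,360). The collar top is at (765,190) and the post tip at (563,331).

```bash
python3 - <<'E'
from h import *
v=np.load('s1.npy'); s={'position':v[:3],'ee_rot':v[3:]}
k=.7
cups=[(595,307),(590,217),(505,182),(427,243),(440,330),(521,360)]
P=np.array([at('wrist',u*k,w*k,.04,s)[:2] for u,w in cups])
print(P.round(4))
from scipy.optimize import least_squares
f=lambda x:(P-np.c_[x[0]+.085*np.cos(x[2]+np.arange(6)*np.pi/3),x[1]+.085*np.sin(x[2]+np.arange(6)*np.pi/3)]).ravel()
r=least_squares(f,[.546,-.004,-1.9]); print(r.x,(r.fun.reshape(6,2)*1e3).round(1))
print('post',at('wrist',563*k,331*k,.178,s),'shoulder',at('wrist',532*k,298*k,.103,s))
for n,u,w,z in [('Ak',94,232,.08),('Bk',219,228,.08),('Dk',131,436,.08),('A sh',112,227,.05),('B',228,225,.05),('D',151,412,.05),('col',765,190,.028)]:
    print(n,at('wrist',u*k,w*k,z,s).round(4))
def w(a,b,z): return np.linalg.norm(at('wrist',a[0]*k,a[1]*k,z,s)-at('wrist',b[0]*k,b[1]*k,z,s))*1e3
print('Dbody',w((116,412),(186,412),.05),'A',w((84,227),(141,227),.05),'Aknob',w((75,232),(113,232),.08))
im=cv2.imread('pics/w1raw.png'); 
cv2.imwrite('pics/crop1.png',cv2.resize(im[110:330,30:220],None,fx=2.7,fy=2.7,interpolation=cv2.INTER_CUBIC))
E
```

```text
[[ 0.523  -0.083 ]
 [ 0.6064 -0.0681]
 [ 0.6362  0.0093]
 [ 0.583   0.0757]
 [ 0.5     0.0617]
 [ 0.4691 -0.0177]]
[ 0.55295416 -0.00368372 -1.93255059] [[ 0.1  0.2]
 [-0.3  1.4]
 [-0.7 -0.7]
 [-0.  -0.1]
 [ 0.9 -0.4]
 [ 0.  -0.3]]
post [ 0.55027258 -0.00457613  0.178     ] shoulder [ 0.550308   -0.00455345  0.103     ]
Ak [0.5991 0.3484 0.08  ]
Bk [0.6021 0.246  0.08  ]
Dk [0.4092 0.3503 0.08  ]
A sh [0.5989 0.3507 0.05  ]
B [0.6004 0.249  0.05  ]
D [0.4173 0.3449 0.05  ]
col [ 0.6299 -0.2289  0.028 ]
Dbody 69.65211632732421 A 50.20427021702794 Aknob 31.238481632922383
```

View pics/crop1.png

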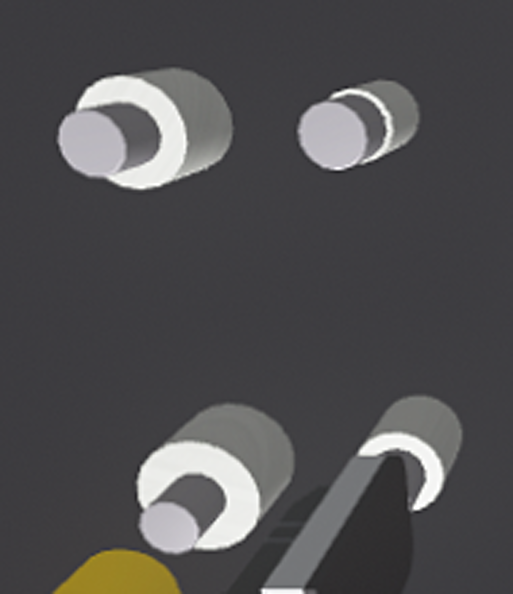

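Sizes so far are B = 1, A ≈ 4, C ≈ 2 or 3, and D ≈ 6. I'll take a centred look over the canisters.

Request:
send_rows(
  fingers=[1,1,1,1,1,1,1,1],
  dp=[
    [-0.1,-0.6,0.1],
    [-0.16,-1,0.2],
    [-0.16,-1,0.2],
    [-0.16,-1,0.2],
    [-0.16,-1,0.2],
    [-0.16,-1,0.2],
    [-0.1,-0.9,0.1],
    [0,0,0],
  ],
  turn=[
    [0,0,0],
    [0,0,0],
    [0,0,0],
    [0,0,0],
    [0,0,0],
    [0,0,0],
    [0,0,0],
    [0,0,0],
  ],
)

```text
time: 3.48
position: [0.5472, 0.3021, 0.3062]
ee_rot: [-3.14, 0.002, 0.006]
wrist_force: [0.1, 0.2, -0.1]
finger_gap: 0.0855
grip_force: 0.0
```

Request:
send_rows(
  fingers=[1,1,1,1,1,1,1,1],
  dp=[
    [0,0,0],
    [0,0,0],
    [0,0,0],
    [0,0,0],
    [0,0,0],
    [0,0,0],
    [0,0,0],
    [0,0,0],
  ],
  turn=[
    [0,0,0],
    [0,0,0],
    [0,0,0],
    [0,0,0],
    [0,0,0],
    [0,0,0],
    [0,0,0],
    [0,0,0],
  ],
)

```text
time: 4.15
position: [0.549, 0.2983, 0.3074]
ee_rot: [-3.142, -0.0, 0.003]
wrist_force: [-0.0, -0.3, 0.8]
finger_gap: 0.0854
grip_force: 0.0
```

```bash
python3 - <<'E'
from h import *
s=st(); im=bot.read_camera('wrist'); cv2.imwrite('pics/w2raw.png',im)
np.save('s2.npy',np.r_[s['position'],s['ee_rot']])
cv2.imwrite('pics/w2.png',cv2.resize(im,(800,600),interpolation=cv2.INTER_CUBIC))
E
```

```text
t 4.15 [0.549  0.2983 0.3074] [-3.1415e+00 -1.0000e-04  2.5000e-03] gap 0.0854 F [-0.  -0.3  0.8] g 0.0
```

View pics/w2.png

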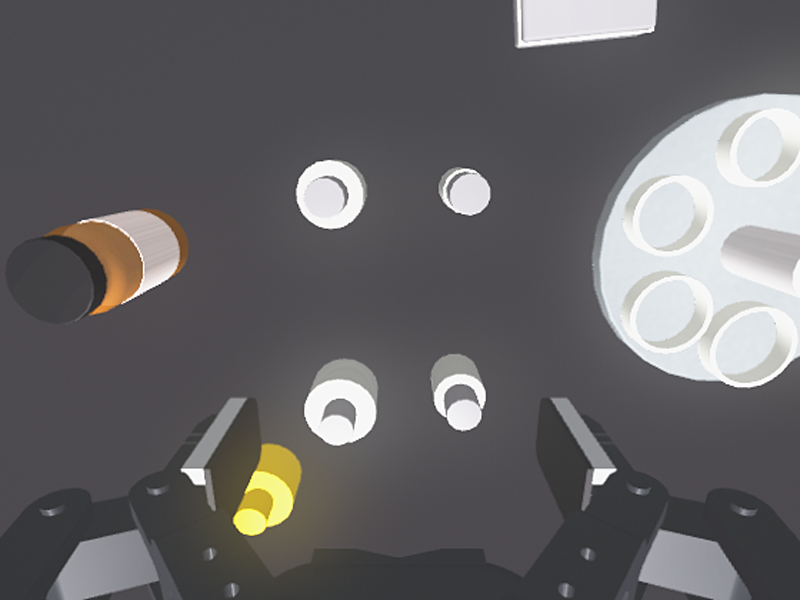

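Knob tops now read A (326,197), B (470,192), C (464,414) and D (337,430). Body widths of about 52 for A, 47 for C and 65 for D mean the canisters are B=1, C=3, A=4 and D=6, with 2 and 5 missing.

```bash
python3 - <<'E'
from h import *
v=np.load('s2.npy'); s={'position':v[:3],'ee_rot':v[3:]}
k=.7
for n,u,w,z in [('A',326,197,.08),('B',468,192,.08),('C',464,414,.08),('D',337,430,.08),('A sh',330,196,.05),('C sh',459.5,395,.05),('D sh',340.5,408,.05),('p4',669,216,.04),('p5',668,313,.04)]:
    print(n,at('wrist',u*k,w*k,z,s).round(4))
print(proj('wrist',[[.6,.2475,.08]],s)/k)
E
```

```text
A [0.5992 0.3494 0.08  ]
B [0.603  0.2478 0.08  ]
C [0.424  0.2428 0.08  ]
D [0.4087 0.3485 0.08  ]
A sh [0.5976 0.3506 0.05  ]
C sh [0.4257 0.2429 0.05  ]
D sh [0.4125 0.3488 0.05  ]
p4 [0.582  0.0779 0.04  ]
p5 [0.4992 0.0644 0.04  ]
[[468.29514612 196.23929287]]
```

Request:
send_rows(
  fingers=[1,1,1,1,1,1,1,1],
  dp=[
    [0.2,0.2,0.5],
    [0.3,0.3,0.9],
    [0.3,0.3,0.9],
    [0.3,0.3,0.9],
    [0.3,0.3,0.9],
    [0.27,0.21,0.8],
    [0.1,0.1,0.3],
    [0,0,0],
  ],
  turn=[
    [0,0,0],
    [0,0,0],
    [0,0,0],
    [0,0,0],
    [0,0,0],
    [0,0,0],
    [0,0,0],
    [0,0,0],
  ],
)

```text
time: 4.87
position: [0.6007, 0.2461, 0.1477]
ee_rot: [3.14, 0.006, 0.002]
wrist_force: [-0.3, -0.5, -0.2]
finger_gap: 0.0849
grip_force: 0.0
```

Request:
send_rows(
  fingers=[1,1,1,1,1,1,1,1],
  dp=[
    [0,0,0],
    [0,0,0.6],
    [0,0,0.6],
    [0,0,0.6],
    [0,0,0.4],
    [0,0,0.1],
    [0,0,0],
    [0,0,0],
  ],
  turn=[
    [0,0,0],
    [0,0,0],
    [0,0,0],
    [0,0,0],
    [0,0,0],
    [0,0,0],
    [0,0,0],
    [0,0,0],
  ],
)

```text
time: 5.53
position: [0.6029, 0.248, 0.084]
ee_rot: [-3.141, -0.002, 0.003]
wrist_force: [-0.1, 0.2, -0.7]
finger_gap: 0.0855
grip_force: 0.0
```

```bash
python3 - <<'E'
from h import *
s=st(); im=bot.read_camera('wrist')
cv2.imwrite('pics/w3.png',im); togo([.602,.247,.082],0)
E
```

```text
t 5.53 [0.6029 0.248  0.084 ] [-3.1409e+00 -1.9000e-03  3.3000e-03] gap 0.0855 F [-0.1  0.2 -0.7] g 0.0
units [-0.04   0.033  0.077] turn [-0.002 -0.005  0.006]
```

View pics/w3.png

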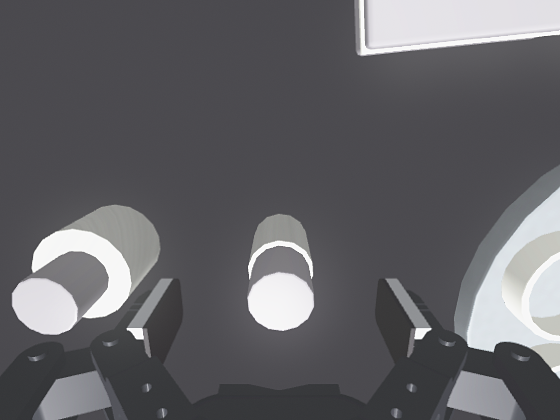

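Canister 1's knob is at (281,300), between the open pads at about x=165 and x=395. I'll check it against the TCP, then close.

```bash
python3 - <<'E'
from h import *
s=st(); print(at('wrist',281,300,.08,s), at('wrist',281,269,.05,s),proj('wrist',[[*s['position'][:2],.08]],s))
E
```

```text
t 5.58 [0.6032 0.248  0.0843] [-3.1407e+00 -2.6000e-03  3.2000e-03] gap 0.0854 F [ 0.6  0.5 -0.5] g 0.0
[0.60232299 0.24651449 0.08      ] [0.60233719 0.24631291 0.05      ] [[277.59774413 298.2295647 ]]
```

Request:
send_rows(
  fingers=[0.3,0.3,0,0,0,0,0,0],
  dp=[
    [0,0,0.1],
    [0,0,0],
    [0,0,0],
    [0,0,0],
    [0,0,0],
    [0,0,0],
    [0,0,0],
    [0,0,0],
  ],
  turn=[
    [0,0,0],
    [0,0,0],
    [0,0,0],
    [0,0,0],
    [0,0,0],
    [0,0,0],
    [0,0,0],
    [0,0,0],
  ],
  grip_force=40,
)

```text
time: 6.25
position: [0.6025, 0.2475, 0.0797]
ee_rot: [-3.141, -0.001, 0.003]
wrist_force: [-0.0, 0.0, 4.3]
finger_gap: 0.0289
grip_force: 39.5
```

```bash
python3 - <<'E'
from h import *
s=st(); im=bot.read_camera('wrist')
cv2.imwrite('pics/w4.png',im); 
E
```

```text
t 6.25 [0.6025 0.2475 0.0797] [-3.1414e+00 -7.0000e-04  2.9000e-03] gap 0.0289 F [-0.   0.   4.3] g 39.5
```

View pics/w4.png

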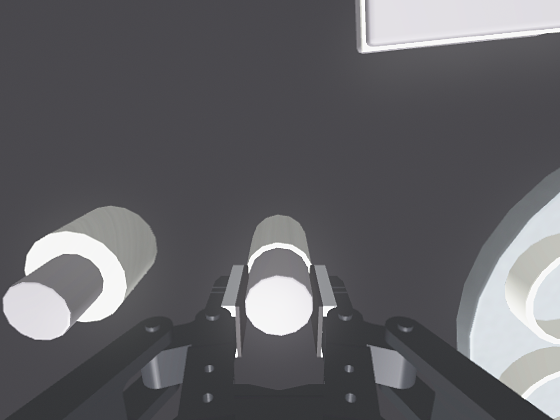

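Request:
send_rows(
  fingers=[0,0,0,0,0,0,0,0],
  dp=[
    [0,0,-0.3],
    [0,0,-0.8],
    [0,0,-1],
    [0,0,-1],
    [0,0,-1],
    [0,0,-1],
    [0,0,-1],
    [0,0,-0.9],
  ],
  turn=[
    [0,0,0],
    [0,0,0],
    [0,0,0],
    [0,0,0],
    [0,0,0],
    [0,0,0],
    [0,0,0],
    [0,0,0],
  ],
)

```text
time: 6.97
position: [0.6018, 0.2474, 0.2917]
ee_rot: [-3.141, -0.0, 0.003]
wrist_force: [1.1, -0.5, -0.4]
finger_gap: 0.0281
grip_force: 39.5
```

Request:
send_rows(
  fingers=[0,0,0,0,0,0,0,0],
  dp=[
    [-0.2,0.5,0],
    [-0.2,0.8,0],
    [-0.2,1,0],
    [-0.2,1,0],
    [-0.2,1,0],
    [-0.2,1,0],
    [-0.2,1,0],
    [-0.2,1,0],
  ],
  turn=[
    [0,0,0],
    [0,0,0],
    [0,0,0],
    [0,0,0],
    [0,0,0],
    [0,0,0],
    [0,0,0],
    [0,0,0],
  ],
)

```text
time: 7.63
position: [0.5539, 0.0271, 0.2895]
ee_rot: [-3.142, 0.0, 0.003]
wrist_force: [0.5, 0.2, -0.5]
finger_gap: 0.0284
grip_force: 39.6
```

Request:
send_rows(
  fingers=[0,0,0,0,0,0,0,0],
  dp=[
    [-0.3,1,0],
    [-0.3,1,0],
    [-0.25,0.8,0],
    [-0.2,0.6,0],
    [0,0.3,0],
    [0,0.02,0],
    [0,0,0],
    [0,0,0],
  ],
  turn=[
    [0,0,0],
    [0,0,0],
    [0,0,0],
    [0,0,0],
    [0,0,0],
    [0,0,0],
    [0,0,0],
    [0,0,0],
  ],
)

```text
time: 8.3
position: [0.5239, -0.0824, 0.2893]
ee_rot: [-3.141, 0.0, 0.004]
wrist_force: [-0.3, -0.4, -1.1]
finger_gap: 0.0285
grip_force: 39.6
```

```bash
python3 - <<'E'
from h import *
s=st(); im=bot.read_camera('wrist'); cv2.imwrite('pics/w5.png',cv2.resize(im,(800,600),interpolation=cv2.INTER_CUBIC))
np.save('s5.npy',np.r_[s['position'],s['ee_rot']])
togo([.523,-.083,.15],0); print(proj('wrist',[[.523,-.083,.04],[.553,-.0037,.178]],s)/.7)
E
```

```text
t 8.3 [ 0.5239 -0.0824  0.2893] [-3.141   0.      0.0036] gap 0.0285 F [-0.3 -0.4 -1.1] g 39.6
units [-0.029  0.026  4.642] turn [-0.001  0.     0.008]
[[398.09026909 260.7770273 ]
 [239.6366388  259.18726062]]
```

View pics/w5.png

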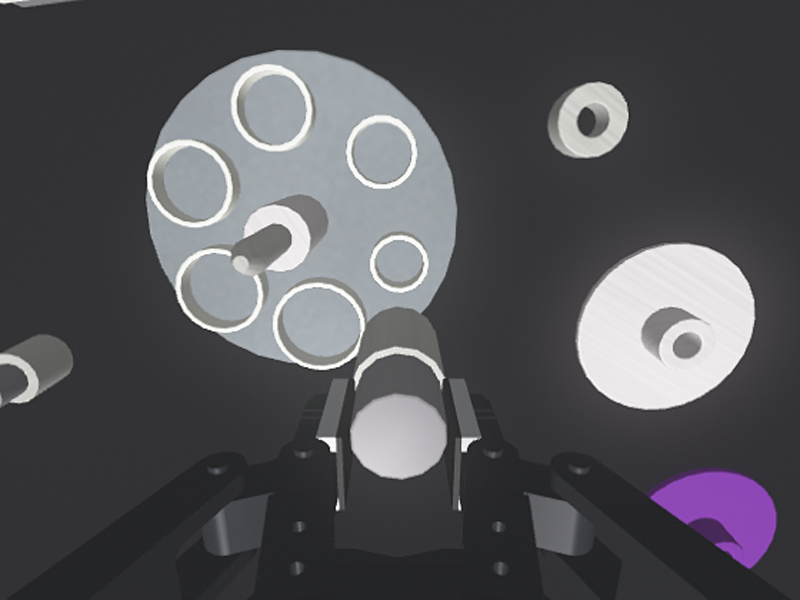

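Every cup is visible: p1 (399,263), p2 (382,152), p3 (272,108), p4 (190,183), p5 (219,289), p6 (320,325). The post tip is at (242,264), the collar top at (592,120) and the disc's boss top at (687,346).

```bash
python3 - <<'E'
from h import *
from scipy.optimize import least_squares
v=np.load('s5.npy'); s={'position':v[:3],'ee_rot':v[3:]}
k=.7
cups=[(399,263),(382,152),(272,108),(190,183),(219,289.5),(319.5,325)]
P=np.array([at('wrist',u*k,w*k,.04,s)[:2] for u,w in cups]); print(P.round(4))
f=lambda x:(P-np.c_[x[0]+.085*np.cos(x[2]+np.arange(6)*np.pi/3),x[1]+.085*np.sin(x[2]+np.arange(6)*np.pi/3)]).ravel()
r=least_squares(f,[.546,-.004,-1.9]); print(r.x,(r.fun.reshape(6,2)*1e3).round(1))
print('post',at('wrist',242*k,264*k,.178,s),at('wrist',277*k,238*k,.103,s))
print('col',at('wrist',592*k,120*k,.028,s),'boss',at('wrist',687*k,343*k,.042,s),'flange',at('wrist',665.5*k,326*k,.008,s))
print('held knob', at('wrist',399*k,435*k,s['position'][2]+.0003,s))
x,y,a=r.x
for i in range(6): print(i+1,round(x+.085*np.cos(a+i*np.pi/3),4),round(y+.085*np.sin(a+i*np.pi/3),4))
E
```

```text
[[ 0.5212 -0.0837]
 [ 0.605  -0.0708]
 [ 0.6352  0.0085]
 [ 0.5825  0.0746]
 [ 0.499   0.0616]
 [ 0.4689 -0.0183]]
[ 0.55195006 -0.00468637 -1.93934427] [[-0.1  0.3]
 [-0.4  0. ]
 [-0.8  0.1]
 [-0.1 -0. ]
 [ 0.4  0.1]
 [ 0.9 -0.5]]
post [ 0.55055059 -0.00465219  0.178     ] [ 0.55124953 -0.00427889  0.103     ]
col [ 0.62884727 -0.22851202  0.028     ] boss [ 0.45449177 -0.32494008  0.042     ] flange [ 0.45737367 -0.32435474  0.008     ]
held knob [ 0.52364973 -0.08316573  0.28960581]
1 0.5213 -0.084
2 0.6053 -0.0709
3 0.6359 0.0084
4 0.5826 0.0746
5 0.4986 0.0615
6 0.468 -0.0178
```

Request:
send_rows(
  fingers=[0,0,0,0,0,0,0,0],
  dp=[
    [-0.05,0.02,0.4],
    [-0.08,0.03,1],
    [0,0,1],
    [0,0,1],
    [0,0,1],
    [0,0,0.7],
    [0,0,0.3],
    [0,0,0],
  ],
  turn=[
    [0,0,0],
    [0,0,0],
    [0,0,0],
    [0,0,0],
    [0,0,0],
    [0,0,0],
    [0,0,0],
    [0,0,0],
  ],
)

```text
time: 9.02
position: [0.5175, -0.0837, 0.1238]
ee_rot: [-3.14, 0.006, 0.004]
wrist_force: [-0.5, 1.0, -1.9]
finger_gap: 0.0283
grip_force: 39.6
```

```bash
python3 - <<'E'
from h import *
s=st(); im=bot.read_camera('wrist'); cv2.imwrite('pics/w6.png',cv2.resize(im[60:340,180:400],None,fx=2.1,fy=2.1,interpolation=cv2.INTER_CUBIC))
np.save('s6.npy',np.r_[s['position'],s['ee_rot']])
E
```

```text
t 9.02 [ 0.5175 -0.0837  0.1238] [-3.14    0.0057  0.0039] gap 0.0283 F [-0.5  1.  -1.9] g 39.6
```

View pics/w6.png

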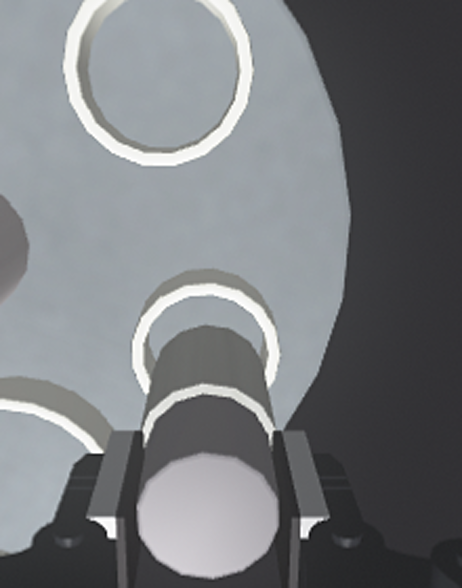

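```bash
python3 - <<'E'
from h import *
v=np.load('s6.npy'); s={'position':v[:3],'ee_rot':v[3:]}
g=lambda x,y:(180+x/2.1,60+y/2.1)
print('cup ctr x',at('wrist',*g(205.5,283.5),.04,s)[0]-.0235, 'y', at('wrist',*g(132.5,350),.04,s)[1],at('wrist',*g(279,350),.04,s)[1])
print('can x',at('wrist',*g(208,325.5),.0471,s)[0]-.017,'y',at('wrist',*g(148,400),.06,s),at('wrist',*g(271,400),.06,s))
print('knob',at('wrist',*g(208,515),.124,s))
st()
E
```

```text
cup ctr x 0.5198745808047844 y -0.06073035642984399 -0.10653197791704813
can x 0.515286861214126 y [ 0.51372822 -0.06699832  0.06      ] [ 0.51386795 -0.10258707  0.06      ]
knob [ 0.51683529 -0.08431713  0.124     ]
t 9.07 [ 0.5189 -0.0842  0.1262] [-3.1409e+00  2.5000e-03  3.7000e-03] gap 0.0284 F [ 0.5  0.4 -0.4] g 39.6
```

Request:
send_rows(
  fingers=[0,0,0,0,0,0,0,0],
  dp=[
    [0.08,-0.04,0],
    [0,0,0],
    [0,0,0.2],
    [0,0,0.2],
    [0,0,0.2],
    [0,0,0.1],
    [0,0,0],
    [0,0,0],
  ],
  turn=[
    [0,0,0],
    [0,0,0],
    [0,0,0],
    [0,0,0],
    [0,0,0],
    [0,0,0],
    [0,0,0],
    [0,0,0],
  ],
)

```text
time: 9.73
position: [0.5217, -0.0836, 0.1058]
ee_rot: [-3.141, 0.001, 0.003]
wrist_force: [-0.2, 0.1, 0.1]
finger_gap: 0.0286
grip_force: 39.6
```

Request:
send_rows(
  fingers=[0,0,0,0,0,0,0,0],
  dp=[
    [0,0,0.08],
    [0,0,0.08],
    [0,0,0.03],
    [0,0,0],
    [0,0,0],
    [0,0,0],
    [0,0,0],
    [0,0,0],
  ],
  turn=[
    [0,0,0],
    [0,0,0],
    [0,0,0],
    [0,0,0],
    [0,0,0],
    [0,0,0],
    [0,0,0],
    [0,0,0],
  ],
)

```text
time: 10.4
position: [0.5222, -0.0837, 0.1007]
ee_rot: [3.142, -0.0, 0.003]
wrist_force: [-0.3, -0.6, -1.1]
finger_gap: 0.0285
grip_force: 39.6
```

```bash
python3 - <<'E'
from h import *
s=st(); im=bot.read_camera('wrist'); cv2.imwrite('pics/w7.png',cv2.resize(im[60:340,180:400],None,fx=2.1,fy=2.1,interpolation=cv2.INTER_CUBIC))
np.save('s7.npy',np.r_[s['position'],s['ee_rot']])
E
```

```text
t 10.4 [ 0.5222 -0.0837  0.1007] [ 3.1415e+00 -3.0000e-04  3.0000e-03] gap 0.0285 F [-0.3 -0.6 -1.1] g 39.6
```

View pics/w7.png

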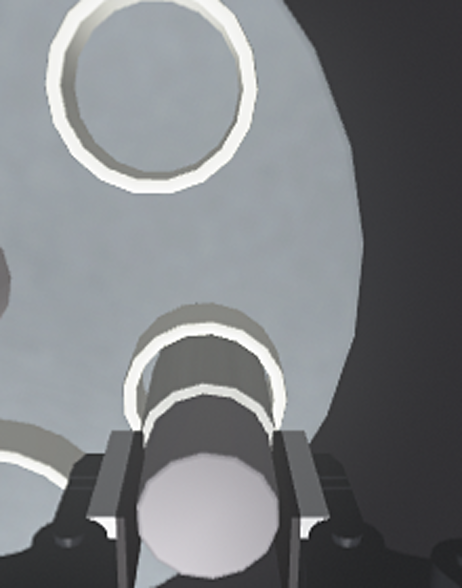

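Canister 1 is inside the cup, about 1 mm above the floor. I'll lower it the rest of the way, release, and go to canister 3 (C).

Request:
send_rows(
  fingers=[0,0,0,0.6,0.6,0.6,0.6,0.6],
  dp=[
    [0,-0.02,0.04],
    [0,0,0],
    [0,0,0],
    [0,0,0],
    [0,0,0],
    [0,0,0],
    [0,0,0],
    [0,0,0],
  ],
  turn=[
    [0,0,0],
    [0,0,0],
    [0,0,0],
    [0,0,0],
    [0,0,0],
    [0,0,0],
    [0,0,0],
    [0,0,0],
  ],
)

```text
time: 11.12
position: [0.522, -0.0831, 0.0993]
ee_rot: [-3.141, 0.0, 0.003]
wrist_force: [1.4, 0.9, 0.3]
finger_gap: 0.0513
grip_force: 0.0
```

Request:
send_rows(
  fingers=[0.6,0.6,0.6,0.6,0.6,0.6,0.6,0.6],
  dp=[
    [0,0,-0.1],
    [0,0,-0.3],
    [0,0,-0.6],
    [0,0,-0.8],
    [0,0,-1],
    [0,0,-0.9],
    [0,0,-0.7],
    [-0.1,-0.3,0],
  ],
  turn=[
    [0,0,0],
    [0,0,0],
    [0,0,0],
    [0,0,0],
    [0,0,0],
    [0,0,0],
    [0,0,0],
    [0,0,0],
  ],
)

```text
time: 11.78
position: [0.522, -0.0757, 0.2384]
ee_rot: [3.139, -0.01, 0.002]
wrist_force: [0.6, -0.5, 1.1]
finger_gap: 0.0511
grip_force: 0.0
```

```bash
python3 - <<'E'
from h import *
s=st(); im=bot.read_camera('wrist'); cv2.imwrite('pics/w8.png',cv2.resize(im[0:340,100:460],None,fx=1.7,fy=1.7,interpolation=cv2.INTER_CUBIC))
togo([.424,.243,.23],0)
E
```

```text
t 11.78 [ 0.522  -0.0757  0.2384] [ 3.1386e+00 -9.6000e-03  1.9000e-03] gap 0.0511 F [ 0.6 -0.5  1.1] g 0.0
units [ -3.194 -10.554   0.16 ] turn [ 0.001 -0.012  0.005]
```

View pics/w8.png

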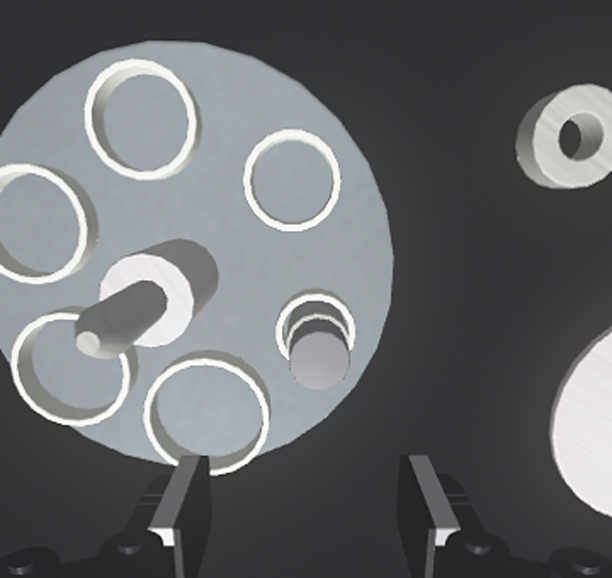

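Canister 1 is seated: its knob is at (318,360) inside cup 1. Moving on to canister 3 (C).

Request:
send_rows(
  fingers=[1,1,1,1,1,1,1,1],
  dp=[
    [-0.2,-0.7,0],
    [-0.3,-1,0],
    [-0.3,-1,0],
    [-0.3,-1,0],
    [-0.3,-1,0],
    [-0.3,-1,0],
    [-0.3,-1,0],
    [-0.3,-1,0],
  ],
  turn=[
    [0,0,0],
    [0,0,0],
    [0,0,0],
    [0,0,0],
    [0,0,0],
    [0,0,0],
    [0,0,0],
    [0,0,0],
  ],
)

```text
time: 12.5
position: [0.4481, 0.158, 0.2306]
ee_rot: [3.141, 0.001, 0.003]
wrist_force: [-0.0, 0.0, 0.6]
finger_gap: 0.0855
grip_force: 0.0
```

Request:
send_rows(
  fingers=[1,1,1,1,1,1,1,1],
  dp=[
    [-0.3,-1,0.2],
    [-0.3,-1,0.5],
    [-0.2,-0.7,0.7],
    [-0.1,-0.3,0.8],
    [0,0,0.8],
    [0,0,0.5],
    [0,0,0.2],
    [0,0,0],
  ],
  turn=[
    [0,0,0],
    [0,0,0],
    [0,0,0],
    [0,0,0],
    [0,0,0],
    [0,0,0],
    [0,0,0],
    [0,0,0],
  ],
)

```text
time: 13.17
position: [0.4203, 0.2459, 0.1181]
ee_rot: [3.14, 0.004, 0.003]
wrist_force: [-0.7, 0.7, 0.0]
finger_gap: 0.0855
grip_force: 0.0
```

```bash
cat >> h.py <<'E'
def knob(im,s,xy,z=.08,rad=.015):
    """bright circle (top face) nearest to expected xy -> world xy"""
    u,v=proj('wrist',[[xy[0],xy[1],z]],s)[0]
    r=abs(proj('wrist',[[xy[0],xy[1]+rad,z]],s)[0][0]-u)
    g=cv2.medianBlur(cv2.cvtColor(im,cv2.COLOR_BGR2GRAY),3)
    c=cv2.HoughCircles(g,cv2.HOUGH_GRADIENT_ALT,1,6,param1=150,param2=.6,minRadius=int(r*.85),maxRadius=int(r*1.18)+1)
    if c is None: print('none',u,v,r); return None
    c=c.reshape(-1,c.shape[-1]); d=np.hypot(c[:,0]-u,c[:,1]-v); o=np.argsort(d)
    for i in o[:3]: print('exp',np.round([u,v,r],1),'got',c[i].round(1),at('wrist',c[i,0],c[i,1],z,s).round(4))
E
python3 - <<'E'
from h import *
a={'position':np.array([.6030,.248,.0841]),'ee_rot':np.array([-3.1409,-.0022,.0033])}
knob(cv2.imread('pics/w3.png'),a,(.602,.247))
v=np.load('s2.npy'); knob(cv2.imread('pics/w2raw.png'),{'position':v[:3],'ee_rot':v[3:]},(.424,.243))
s=st(); im=bot.read_camera('wrist'); cv2.imwrite('pics/w9.png',im); print('now'); knob(im,s,(.424,.243)); st()
E
```

```text
exp [279.9 300.5  34.3] got [278.  301.   31.8] [0.6017 0.2478 0.08  ]
exp [279.9 300.5  34.3] got [284.  311.   36.5] [0.5967 0.2452 0.08  ]
exp [279.9 300.5  34.3] got [279. 276.  33.] [0.6139 0.2474 0.08  ]
exp [324.6 289.8  12.7] got [325.  290.   11.5] [0.4237 0.2426 0.08  ]
exp [324.6 289.8  12.7] got [322.  279.   11.5] [0.4383 0.2467 0.08  ]
exp [324.6 289.8  12.7] got [238.  290.   11.6] [0.4236 0.3454 0.08  ]
t 13.17 [0.4203 0.2459 0.1181] [3.1397 0.0042 0.0032] gap 0.0855 F [-0.7  0.7  0. ] g 0.0
now
exp [283.1 257.6  28.4] got [284.  258.   26.6] [0.4238 0.2425 0.08  ]
exp [283.1 257.6  28.4] got [284.  243.   26.9] [0.4323 0.2426 0.08  ]
exp [283.1 257.6  28.4] got [108.  263.   25.7] [0.4206 0.3363 0.08  ]
t 13.22 [0.4214 0.2463 0.1197] [3.1407e+00 1.9000e-03 2.9000e-03] gap 0.0855 F [ 0.7 -0.2  1.1] g 0.0
```

Request:
send_rows(
  fingers=[1,1,1,1,1,1,1,1],
  dp=[
    [0.06,0.11,0.2],
    [0,0,0.4],
    [0,0,0.4],
    [0,0,0.2],
    [0,0,0.12],
    [0,0,0],
    [0,0,0],
    [0,0,0],
  ],
  turn=[
    [0,0,0],
    [0,0,0],
    [0,0,0],
    [0,0,0],
    [0,0,0],
    [0,0,0],
    [0,0,0],
    [0,0,0],
  ],
)

```text
time: 13.88
position: [0.4242, 0.2435, 0.0812]
ee_rot: [-3.141, -0.001, 0.003]
wrist_force: [0.3, 0.5, 0.1]
finger_gap: 0.0858
grip_force: 0.0
```

Request:
send_rows(
  fingers=[0.3,0.3,0,0,0,0,0,0],
  dp=[
    [0,0,0],
    [0,0,0],
    [0,0,0],
    [0,0,0],
    [0,0,0],
    [0,0,0],
    [0,0,0],
    [0,0,0],
  ],
  turn=[
    [0,0,0],
    [0,0,0],
    [0,0,0],
    [0,0,0],
    [0,0,0],
    [0,0,0],
    [0,0,0],
    [0,0,0],
  ],
)

```text
time: 14.55
position: [0.4242, 0.2435, 0.0811]
ee_rot: [-3.141, -0.001, 0.003]
wrist_force: [-1.0, 0.6, 4.3]
finger_gap: 0.0284
grip_force: 39.6
```

```bash
python3 - <<'E'
from h import *
s=st(); im=bot.read_camera('wrist'); cv2.imwrite('pics/w10.png',im); knob(im,s,(.424,.243)); st()
E
```

```text
t 14.55 [0.4242 0.2435 0.0811] [-3.1413e+00 -6.0000e-04  3.0000e-03] gap 0.0284 F [-1.   0.6  4.3] g 39.6
exp [278.6 302.6  35.1] got [276.  302.   32.4] [0.4243 0.2441 0.08  ]
exp [278.6 302.6  35.1] got [280.  294.   36.6] [0.4282 0.2424 0.08  ]
exp [278.6 302.6  35.1] got [280.  277.   31.2] [0.4362 0.2425 0.08  ]
t 14.6 [0.4242 0.2435 0.0812] [-3.1413e+00 -6.0000e-04  2.9000e-03] gap 0.0282 F [-1.4  0.2  4.3] g 39.6
```

Request:
send_rows(
  fingers=[0,0,0,0,0,0,0,0],
  dp=[
    [0,0,-0.3],
    [0,0,-0.8],
    [0,0,-1],
    [0,0,-1],
    [0,0,-1],
    [0.2,0.2,-0.9],
    [0.4,0.44,-0.6],
    [0.6,0.66,-0.1],
  ],
  turn=[
    [0,0,0],
    [0,0,0],
    [0,0,0],
    [0,0,0],
    [0,0,0],
    [0,0,0],
    [0,0,0],
    [0,0,0],
  ],
)

```text
time: 15.27
position: [0.4612, 0.2057, 0.2569]
ee_rot: [-3.139, -0.006, 0.005]
wrist_force: [0.9, -0.6, -0.9]
finger_gap: 0.028
grip_force: 39.9
```

Request:
send_rows(
  fingers=[0,0,0,0,0,0,0,0],
  dp=[
    [0.8,0.9,0],
    [0.9,1,0],
    [0.9,1,0],
    [0.9,1,0],
    [0.9,1,0],
    [0.8,0.9,0],
    [0.5,0.55,0],
    [0.16,0.19,0],
  ],
  turn=[
    [0,0,0],
    [0,0,0],
    [0,0,0],
    [0,0,0],
    [0,0,0],
    [0,0,0],
    [0,0,0],
    [0,0,0],
  ],
)

```text
time: 15.93
position: [0.6376, 0.0053, 0.251]
ee_rot: [3.141, 0.001, -0.0]
wrist_force: [0.1, -0.2, -1.4]
finger_gap: 0.0283
grip_force: 39.8
```

Request:
send_rows(
  fingers=[0,0,0,0,0,0,0,0],
  dp=[
    [0,0,0.3],
    [0,0,0.8],
    [0,0,0.9],
    [0,0,0.9],
    [0,0,0.7],
    [0,0,0.3],
    [0,0,0],
    [0,0,0],
  ],
  turn=[
    [0,0,0],
    [0,0,0],
    [0,0,0],
    [0,0,0],
    [0,0,0],
    [0,0,0],
    [0,0,0],
    [0,0,0],
  ],
)

```text
time: 16.6
position: [0.6359, 0.0096, 0.135]
ee_rot: [-3.141, 0.001, 0.004]
wrist_force: [-0.6, -0.1, -0.7]
finger_gap: 0.0283
grip_force: 39.8
```

```bash
python3 - <<'E'
from h import *
s=st(); im=bot.read_camera('wrist'); cv2.imwrite('pics/w11.png',im);togo([.6359,.0089,.1012],0)
# cup rim front arc
print(proj('wrist',[[.6359+.0295,.0089,.04],[.6359,.0089-.0295,.04],[.6359,.0089+.0295,.04]],s))
g=cv2.cvtColor(im,cv2.COLOR_BGR2GRAY)
print(g[120:300:2,279])
E
```

```text
t 16.6 [0.6359 0.0096 0.135 ] [-3.1414e+00  7.0000e-04  3.8000e-03] gap 0.0283 F [-0.6 -0.1 -0.7] g 39.8
units [-0.037  0.015  1.172] turn [-0.    -0.003  0.007]
[[279.06825001 186.18951276]
 [321.47641853 228.04283319]
 [236.30298646 227.77473982]]
[ 66  66  67  68  68  69  70  69  70  71  72  73  74  74  75  75  77  77
  79  79  88 110 118 195 209 208 208 207 208 208 210 189 173 173 228 248
 248 209 214 214 213 214 212 140 141 143 143 143 143 143 144 145 144 145
 144 200 245 244 244 245 245 245 246 192 117 118 118 118 117 117 117 117
 116 117 116 116 114 200 221 221 222 223 224 225 226 227 228 229 229 230]
```

Request:
send_rows(
  fingers=[0,0,0,0,0,0,0,0],
  dp=[
    [-0.03,0.02,0.2],
    [0,0,0.3],
    [0,0,0.3],
    [0,0,0.2],
    [0,0,0.1],
    [0,0,0.05],
    [0,0,0],
    [0,0,0],
  ],
  turn=[
    [0,0,0],
    [0,0,0],
    [0,0,0],
    [0,0,0],
    [0,0,0],
    [0,0,0],
    [0,0,0],
    [0,0,0],
  ],
)

```text
time: 17.32
position: [0.6359, 0.0081, 0.1014]
ee_rot: [-3.142, -0.001, 0.003]
wrist_force: [-3.8, -0.2, 8.6]
finger_gap: 0.0284
grip_force: 40.7
```

```bash
python3 - <<'E'
from h import *
s=st()
E
```

```text
t 17.32 [0.6359 0.0081 0.1014] [-3.1415e+00 -7.0000e-04  2.8000e-03] gap 0.0284 F [-3.8 -0.2  8.6] g 40.7
```

Request:
send_rows(
  fingers=[0,0.6,0.6,0.6,0.6,0.6,0.6,0.6],
  dp=[
    [0,0,0],
    [0,0,0],
    [0,0,0],
    [0,0,0],
    [0,0,0],
    [0,0,-0.1],
    [0,0,-0.4],
    [0,0,-0.8],
  ],
  turn=[
    [0,0,0],
    [0,0,0],
    [0,0,0],
    [0,0,0],
    [0,0,0],
    [0,0,0],
    [0,0,0],
    [0,0,0],
  ],
)

```text
time: 17.98
position: [0.6332, 0.0083, 0.1367]
ee_rot: [-3.141, 0.006, 0.003]
wrist_force: [-0.6, 0.9, 0.6]
finger_gap: 0.0511
grip_force: 0.0
```

Request:
send_rows(
  fingers=[0.6,0.6,0.6,0.6,1,1,1,1],
  dp=[
    [0,0,-1],
    [0,0,-1],
    [0,0,-0.8],
    [-0.1,-0.6,0],
    [-0.12,-1,0],
    [-0.12,-1,0],
    [-0.12,-1,0],
    [-0.12,-1,0],
  ],
  turn=[
    [0,0,0],
    [0,0,0],
    [0,0,0],
    [0,0,0],
    [0,0,0],
    [0,0,0],
    [0,0,0],
    [0,0,0],
  ],
)

```text
time: 18.65
position: [0.6177, 0.1473, 0.2248]
ee_rot: [-3.141, -0.001, 0.002]
wrist_force: [0.1, -0.8, -0.1]
finger_gap: 0.0851
grip_force: 0.0
```

Request:
send_rows(
  fingers=[1,1,1,1,1,1,1,1],
  dp=[
    [-0.12,-1,0],
    [-0.12,-1,0],
    [-0.12,-1,0],
    [-0.12,-1,0],
    [-0.12,-1,0.2],
    [-0.07,-1,0.6],
    [0,-0.6,1],
    [0,-0.2,1],
  ],
  turn=[
    [0,0,0],
    [0,0,0],
    [0,0,0],
    [0,0,0],
    [0,0,0],
    [0,0,0],
    [0,0,0],
    [0,0,0],
  ],
)

```text
time: 19.32
position: [0.5974, 0.3541, 0.1414]
ee_rot: [-3.138, -0.004, 0.006]
wrist_force: [-0.3, 0.1, 0.2]
finger_gap: 0.0856
grip_force: 0.0
```

Request:
send_rows(
  fingers=[1,1,1,1,1,1,1,1],
  dp=[
    [0,0,0.5],
    [0,0,0],
    [0,0,0],
    [0,0,0],
    [0,0,0],
    [0,0,0],
    [0,0,0],
    [0,0,0],
  ],
  turn=[
    [0,0,0],
    [0,0,0],
    [0,0,0],
    [0,0,0],
    [0,0,0],
    [0,0,0],
    [0,0,0],
    [0,0,0],
  ],
)

```text
time: 19.98
position: [0.5977, 0.3499, 0.1255]
ee_rot: [-3.141, -0.001, 0.002]
wrist_force: [-1.2, -0.0, -0.5]
finger_gap: 0.0855
grip_force: 0.0
```

```bash
python3 - <<'E'
from h import *
s=st(); im=bot.read_camera('wrist'); cv2.imwrite('pics/w12.png',im); knob(im,s,(.5985,.3495)); togo([.5985,.3495,.081],0)
E
```

```text
t 19.98 [0.5977 0.3499 0.1255] [-3.1409e+00 -1.5000e-03  2.5000e-03] gap 0.0855 F [-1.2 -0.  -0.5] g 0.0
exp [278.6 257.   27.2] got [273.  258.   25.6] [0.5979 0.3526 0.08  ]
units [0.035 0.015 1.469] turn [-0.001 -0.002  0.005]
```

Request:
send_rows(
  fingers=[1,1,1,1,1,1,1,1],
  dp=[
    [0.02,-0.04,0.3],
    [0,0,0.5],
    [0,0,0.4],
    [0,0,0.2],
    [0,0,0.07],
    [0,0,0],
    [0,0,0],
    [0,0,0],
  ],
  turn=[
    [0,0,0],
    [0,0,0],
    [0,0,0],
    [0,0,0],
    [0,0,0],
    [0,0,0],
    [0,0,0],
    [0,0,0],
  ],
)

```text
time: 20.7
position: [0.5981, 0.3515, 0.081]
ee_rot: [-3.141, -0.001, 0.003]
wrist_force: [0.1, -0.0, -0.0]
finger_gap: 0.0852
grip_force: 0.0
```

Request:
send_rows(
  fingers=[0.3,0.3,0,0,0,0,0,0],
  dp=[
    [0,0,0],
    [0,0,0],
    [0,0,0],
    [0,0,0],
    [0,0,0],
    [0,0,0],
    [0,0,0],
    [0,0,0],
  ],
  turn=[
    [0,0,0],
    [0,0,0],
    [0,0,0],
    [0,0,0],
    [0,0,0],
    [0,0,0],
    [0,0,0],
    [0,0,0],
  ],
)

```text
time: 21.37
position: [0.5978, 0.3514, 0.0806]
ee_rot: [-3.141, -0.001, 0.003]
wrist_force: [-0.8, 0.5, 3.1]
finger_gap: 0.0285
grip_force: 39.7
```

```bash
python3 - <<'E'
from h import *
s=st(); im=bot.read_camera('wrist'); cv2.imwrite('pics/w13.png',im); knob(im,s,(.5985,.3495)); togo([.5826,.0748,.25],0)
E
```

```text
t 21.37 [0.5978 0.3514 0.0806] [-3.1412e+00 -6.0000e-04  3.0000e-03] gap 0.0285 F [-0.8  0.5  3.1] g 39.7
exp [282.2 301.5  35.3] got [279.  302.   32.1] [0.5983 0.3508 0.08  ]
exp [282.2 301.5  35.3] got [279. 276.  31.] [0.6106 0.3509 0.08  ]
exp [282.2 301.5  35.3] got [277.  237.   38.9] [0.6279 0.3517 0.08  ]
units [-0.533  9.216 -5.65 ] turn [-0.001 -0.001  0.006]
```

Request:
send_rows(
  fingers=[0,0,0,0,0,0,0,0],
  dp=[
    [0,0,-0.3],
    [0,0,-0.8],
    [0,0,-1],
    [0,0,-1],
    [0,0.3,-0.7],
    [-0.05,0.7,-0.2],
    [-0.05,1,0],
    [-0.05,1,0],
  ],
  turn=[
    [0,0,0],
    [0,0,0],
    [0,0,0],
    [0,0,0],
    [0,0,0],
    [0,0,0],
    [0,0,0],
    [0,0,0],
  ],
)

```text
time: 22.08
position: [0.5933, 0.2609, 0.2015]
ee_rot: [-3.141, -0.001, 0.004]
wrist_force: [0.7, -0.8, -2.0]
finger_gap: 0.0285
grip_force: 39.8
```

Request:
send_rows(
  fingers=[0,0,0,0,0,0,0,0],
  dp=[
    [-0.05,1,0],
    [-0.05,1,0],
    [-0.05,1,0],
    [-0.05,1,0],
    [-0.05,1,0],
    [-0.05,0.8,0],
    [-0.03,0.35,0.2],
    [0,0.05,0.5],
  ],
  turn=[
    [0,0,0],
    [0,0,0],
    [0,0,0],
    [0,0,0],
    [0,0,0],
    [0,0,0],
    [0,0,0],
    [0,0,0],
  ],
)

```text
time: 22.75
position: [0.5853, 0.0728, 0.1815]
ee_rot: [3.141, -0.004, 0.0]
wrist_force: [0.2, 1.3, -2.5]
finger_gap: 0.0282
grip_force: 39.9
```

Request:
send_rows(
  fingers=[0,0,0,0,0,0,0,0],
  dp=[
    [0,0,0.7],
    [0,0,0.6],
    [0,0,0.2],
    [0,0,0],
    [0,0,0],
    [0,0,0],
    [0,0,0],
    [0,0,0],
  ],
  turn=[
    [0,0,0],
    [0,0,0],
    [0,0,0],
    [0,0,0],
    [0,0,0],
    [0,0,0],
    [0,0,0],
    [0,0,0],
  ],
)

```text
time: 23.42
position: [0.5849, 0.0753, 0.1356]
ee_rot: [-3.141, -0.002, 0.003]
wrist_force: [-0.3, 0.1, -2.3]
finger_gap: 0.0283
grip_force: 39.8
```

```bash
python3 - <<'E'
from h import *
s=st(); togo([.5824,.0748,.1006],0)
E
```

```text
t 23.42 [0.5849 0.0753 0.1356] [-3.1415e+00 -2.2000e-03  3.1000e-03] gap 0.0283 F [-0.3  0.1 -2.3] g 39.8
units [-0.086  0.018  1.166] turn [-0.    -0.004  0.006]
```

Request:
send_rows(
  fingers=[0,0,0,0,0,0,0,0],
  dp=[
    [-0.08,0.02,0],
    [0,0,0.2],
    [0,0,0.3],
    [0,0,0.3],
    [0,0,0.2],
    [0,0,0.1],
    [0,0,0.04],
    [0,0,0],
  ],
  turn=[
    [0,0,0],
    [0,0,0],
    [0,0,0],
    [0,0,0],
    [0,0,0],
    [0,0,0],
    [0,0,0],
    [0,0,0],
  ],
)

```text
time: 24.08
position: [0.5819, 0.0746, 0.1008]
ee_rot: [3.142, -0.0, 0.003]
wrist_force: [-5.3, 0.0, 10.4]
finger_gap: 0.0286
grip_force: 40.9
```

Request:
send_rows(
  fingers=[0,0,0,0,0,0,0,0],
  dp=[
    [0,0,0],
    [0,0,0],
    [0,0,0],
    [0,0,0],
    [0,0,0],
    [0,0,0],
    [0,0,0],
    [0,0,0],
  ],
  turn=[
    [0,0,0],
    [0,0,0],
    [0,0,0],
    [0,0,0],
    [0,0,0],
    [0,0,0],
    [0,0,0],
    [0,0,0],
  ],
)

```text
time: 24.75
position: [0.5818, 0.0746, 0.1008]
ee_rot: [3.142, -0.0, 0.003]
wrist_force: [-5.3, -0.3, 10.3]
finger_gap: 0.0284
grip_force: 40.9
```

Request:
send_rows(
  fingers=[0.6,0.6,0.6,0.6,0.6,0.6,0.6,0.6],
  dp=[
    [0,0,0],
    [0,0,0],
    [0,0,0],
    [0,0,0],
    [0,0,-0.1],
    [0,0,-0.4],
    [0,0,-0.9],
    [0,0,-1],
  ],
  turn=[
    [0,0,0],
    [0,0,0],
    [0,0,0],
    [0,0,0],
    [0,0,0],
    [0,0,0],
    [0,0,0],
    [0,0,0],
  ],
)

```text
time: 25.42
position: [0.5802, 0.0745, 0.1716]
ee_rot: [3.141, 0.004, 0.003]
wrist_force: [1.0, 0.5, 1.0]
finger_gap: 0.0512
grip_force: 0.0
```

Request:
send_rows(
  fingers=[0.6,0.6,1,1,1,1,1,1],
  dp=[
    [0,0,-1],
    [-0.3,-0.5,-0.2],
    [-0.55,-0.9,0],
    [-0.6,-1,0],
    [-0.6,-1,0],
    [-0.6,-1,0],
    [-0.6,-1,0],
    [-0.6,-1,0],
  ],
  turn=[
    [0,0,0],
    [0,0,0],
    [0,0,0],
    [0,0,0],
    [0,0,0],
    [0,0,0],
    [0,0,0],
    [0,0,0],
  ],
)

```text
time: 26.08
position: [0.4648, 0.2676, 0.2094]
ee_rot: [-3.141, -0.001, 0.003]
wrist_force: [0.3, 1.4, 0.2]
finger_gap: 0.0858
grip_force: 0.0
```

Request:
send_rows(
  fingers=[1,1,1,1,1,1,1,1],
  dp=[
    [-0.6,-1,0],
    [-0.6,-1,0],
    [-0.4,-0.5,0.3],
    [-0.24,-0.25,0.7],
    [0,0,0.9],
    [0,0,0.6],
    [0,0,0.2],
    [0,0,0],
  ],
  turn=[
    [0,0,0],
    [0,0,0],
    [0,0,0],
    [0,0,0],
    [0,0,0],
    [0,0,0],
    [0,0,0],
    [0,0,0],
  ],
)

```text
time: 26.75
position: [0.4092, 0.348, 0.1259]
ee_rot: [3.14, 0.002, 0.003]
wrist_force: [0.6, -0.7, -0.8]
finger_gap: 0.0855
grip_force: 0.0
```

```bash
python3 - <<'E'
from h import *
s=st(); im=bot.read_camera('wrist'); cv2.imwrite('pics/w14.png',im); knob(im,s,(.411,.349)); togo([.411,.349,.081],0)
E
```

```text
t 26.75 [0.4092 0.348  0.1259] [3.1399e+00 2.4000e-03 3.0000e-03] gap 0.0855 F [ 0.6 -0.7 -0.8] g 0.0
exp [275.7 254.8  27.2] got [275.  259.   26.7] [0.4084 0.3494 0.08  ]
exp [275.7 254.8  27.2] got [275.  245.   25.9] [0.4168 0.3494 0.08  ]
exp [275.7 254.8  27.2] got [115.  353.   26.3] [0.3446 0.448  0.08  ]
units [ 0.029 -0.018  1.549] turn [0.001 0.001 0.005]
```

Request:
send_rows(
  fingers=[1,1,1,1,1,1,1,1],
  dp=[
    [-0.04,-0.03,0.3],
    [0,0,0.5],
    [0,0,0.4],
    [0,0,0.2],
    [0,0,0.1],
    [0,0,0],
    [0,0,0],
    [0,0,0],
  ],
  turn=[
    [0,0,0],
    [0,0,0],
    [0,0,0],
    [0,0,0],
    [0,0,0],
    [0,0,0],
    [0,0,0],
    [0,0,0],
  ],
)

```text
time: 27.47
position: [0.4095, 0.3498, 0.0828]
ee_rot: [-3.141, -0.001, 0.003]
wrist_force: [-0.5, -1.0, -0.4]
finger_gap: 0.0849
grip_force: 0.0
```

```bash
python3 - <<'E'
from h import *
s=st(); im=bot.read_camera('wrist'); cv2.imwrite('pics/w15.png',im); knob(im,s,(.4087,.349)); togo([.4087,.349,.081],0)
E
```

```text
t 27.47 [0.4095 0.3498 0.0828] [-3.1409e+00 -1.0000e-03  2.9000e-03] gap 0.0849 F [-0.5 -1.  -0.4] g 0.0
exp [279.4 301.7  34.7] got [276.  301.   32.6] [0.409  0.3505 0.08  ]
exp [279.4 301.7  34.7] got [ 78.  405.   34.8] [0.35   0.4477 0.08  ]
exp [279.4 301.7  34.7] got [480.  408.   34.8] [0.3485 0.2499 0.08  ]
units [-0.025  0.027  0.06 ] turn [-0.001 -0.002  0.006]
```

Request:
send_rows(
  fingers=[0.3,0.3,0,0,0,0,0,0],
  dp=[
    [0,0,0],
    [0,0,0],
    [0,0,0],
    [0,0,0],
    [0,0,0],
    [0,0,0],
    [0,0,0],
    [0,0,0],
  ],
  turn=[
    [0,0,0],
    [0,0,0],
    [0,0,0],
    [0,0,0],
    [0,0,0],
    [0,0,0],
    [0,0,0],
    [0,0,0],
  ],
)

```text
time: 28.18
position: [0.4091, 0.3496, 0.0823]
ee_rot: [-3.141, -0.0, 0.003]
wrist_force: [-0.2, 1.6, 3.1]
finger_gap: 0.0284
grip_force: 39.5
```

```bash
python3 - <<'E'
from h import *
s=st(); im=bot.read_camera('wrist'); cv2.imwrite('pics/w16.png',im); knob(im,s,(.4087,.349)); togo([.468,-.0178,.25],0)
E
```

```text
t 28.18 [0.4091 0.3496 0.0823] [-3.1413e+00 -3.0000e-04  3.0000e-03] gap 0.0284 F [-0.2  1.6  3.1] g 39.5
exp [279.  301.6  34.8] got [282.  300.   30.9] [0.4095 0.3477 0.08  ]
exp [279.  301.6  34.8] got [280.  277.   33.8] [0.4205 0.3486 0.08  ]
units [ 1.93  12.251 -5.595] turn [-0.001 -0.001  0.006]
```

Request:
send_rows(
  fingers=[0,0,0,0,0,0,0,0],
  dp=[
    [0,0,-0.3],
    [0,0,-0.8],
    [0,0,-1],
    [0,0,-1],
    [0,0.3,-0.7],
    [0.12,0.7,-0.2],
    [0.16,1,0],
    [0.16,1,0],
  ],
  turn=[
    [0,0,0],
    [0,0,0],
    [0,0,0],
    [0,0,0],
    [0,0,0],
    [0,0,0],
    [0,0,0],
    [0,0,0],
  ],
)

```text
time: 28.9
position: [0.4224, 0.259, 0.2031]
ee_rot: [-3.141, -0.001, 0.005]
wrist_force: [0.3, 0.4, -2.8]
finger_gap: 0.0283
grip_force: 40.0
```

Request:
send_rows(
  fingers=[0,0,0,0,0,0,0,0],
  dp=[
    [0.16,1,0],
    [0.16,1,0],
    [0.16,1,0],
    [0.16,1,0],
    [0.16,1,0],
    [0.16,1,0],
    [0.16,1,0],
    [0.16,1,0],
  ],
  turn=[
    [0,0,0],
    [0,0,0],
    [0,0,0],
    [0,0,0],
    [0,0,0],
    [0,0,0],
    [0,0,0],
    [0,0,0],
  ],
)

```text
time: 29.57
position: [0.461, 0.0181, 0.2021]
ee_rot: [3.142, 0.001, 0.003]
wrist_force: [0.6, 0.6, -2.7]
finger_gap: 0.0282
grip_force: 40.1
```

Request:
send_rows(
  fingers=[0,0,0,0,0,0,0,0],
  dp=[
    [0.16,0.8,0],
    [0.1,0.4,0.1],
    [0,0.05,0.4],
    [0,0,0.7],
    [0,0,0.6],
    [0,0,0.3],
    [0,0,0.1],
    [0,0,0],
  ],
  turn=[
    [0,0,0],
    [0,0,0],
    [0,0,0],
    [0,0,0],
    [0,0,0],
    [0,0,0],
    [0,0,0],
    [0,0,0],
  ],
)

```text
time: 30.23
position: [0.4685, -0.017, 0.1349]
ee_rot: [-3.141, 0.002, 0.004]
wrist_force: [-0.5, 0.5, -1.9]
finger_gap: 0.0283
grip_force: 40.1
```

```bash
python3 - <<'E'
from h import *
s=st(); togo([.4673,-.0178,.1023],0)
E
```

```text
t 30.23 [ 0.4685 -0.017   0.1349] [-3.141e+00  2.400e-03  3.700e-03] gap 0.0283 F [-0.5  0.5 -1.9] g 40.1
units [-0.037  0.027  1.086] turn [-0.001  0.005  0.007]
```

Request:
send_rows(
  fingers=[0,0,0,0,0,0,0,0],
  dp=[
    [-0.05,0.02,0],
    [0,0,0.2],
    [0,0,0.3],
    [0,0,0.3],
    [0,0,0.15],
    [0,0,0.1],
    [0,0,0.06],
    [0,0,0],
  ],
  turn=[
    [0,0,0],
    [0,0,0],
    [0,0,0],
    [0,0,0],
    [0,0,0],
    [0,0,0],
    [0,0,0],
    [0,0,0],
  ],
)

```text
time: 30.9
position: [0.468, -0.0185, 0.1027]
ee_rot: [-3.142, -0.0, 0.003]
wrist_force: [-0.1, 0.7, -2.9]
finger_gap: 0.0283
grip_force: 40.1
```

Request:
send_rows(
  fingers=[0,0,0,0,0,0,0,0],
  dp=[
    [0,0,0],
    [0,0,0],
    [0,0,0],
    [0,0,0],
    [0,0,0],
    [0,0,0],
    [0,0,0],
    [0,0,0],
  ],
  turn=[
    [0,0,0],
    [0,0,0],
    [0,0,0],
    [0,0,0],
    [0,0,0],
    [0,0,0],
    [0,0,0],
    [0,0,0],
  ],
)

```text
time: 31.57
position: [0.4679, -0.0184, 0.1027]
ee_rot: [-3.142, -0.0, 0.003]
wrist_force: [-0.2, -0.0, -1.7]
finger_gap: 0.0283
grip_force: 40.1
```

Request:
send_rows(
  fingers=[0,0,0.6,0.6,0.6,0.6,0.6,0.6],
  dp=[
    [0,0,0.04],
    [0,0,0],
    [0,0,0],
    [0,0,0],
    [0,0,0],
    [0,0,-0.1],
    [0,0,-0.4],
    [0,0,-0.9],
  ],
  turn=[
    [0,0,0],
    [0,0,0],
    [0,0,0],
    [0,0,0],
    [0,0,0],
    [0,0,0],
    [0,0,0],
    [0,0,0],
  ],
)

```text
time: 32.23
position: [0.4654, -0.0181, 0.1412]
ee_rot: [-3.141, 0.006, 0.003]
wrist_force: [0.2, -0.4, -1.9]
finger_gap: 0.0511
grip_force: 0.0
```

Request:
send_rows(
  fingers=[0.6,0.6,0.6,0.6,1,1,1,1],
  dp=[
    [0,0,-1],
    [0,0,-1],
    [0,0,-1],
    [0,0.3,-1],
    [0.2,0.8,-1],
    [0.3,1,-0.5],
    [0.3,1,0],
    [0.3,1,0],
  ],
  turn=[
    [0,0,0],
    [0,0,0],
    [0,0,0],
    [0,0,0],
    [0,0,0],
    [0,0,0],
    [0,0,0],
    [0,0,0],
  ],
)

```text
time: 32.9
position: [0.5023, -0.1429, 0.312]
ee_rot: [3.14, -0.005, 0.004]
wrist_force: [0.5, 0.4, -0.0]
finger_gap: 0.0854
grip_force: 0.0
```

Request:
send_rows(
  fingers=[1,1,1,1,1,1,1,1],
  dp=[
    [0.2,0.7,0],
    [0.1,0.3,0],
    [0,0,0],
    [0,0,0],
    [0,0,0],
    [0,0,0],
    [0,0,0],
    [0,0,0],
  ],
  turn=[
    [0,0,0],
    [0,0,0],
    [0,0,0],
    [0,0,0],
    [0,0,0],
    [0,0,0],
    [0,0,0],
    [0,0,0],
  ],
)

```text
time: 33.57
position: [0.5104, -0.1705, 0.3087]
ee_rot: [-3.142, -0.0, 0.004]
wrist_force: [-0.1, -0.2, -0.8]
finger_gap: 0.0854
grip_force: 0.0
```

```bash
python3 - <<'E'
from h import *
s=st(); im=bot.read_camera('wrist'); cv2.imwrite('pics/w17raw.png',im); cv2.imwrite('pics/w17.png',cv2.resize(im,(800,600),interpolation=cv2.INTER_CUBIC))
np.save('s17.npy',np.r_[s['position'],s['ee_rot']])
print(proj('wrist',[[.5213,-.084,.1],[.6359,.0084,.1],[.5826,.0746,.1],[.468,-.0178,.1],[.4545,-.325,.042],[.629,-.2285,.028]],s)/.7)
E
```

```text
t 33.57 [ 0.5104 -0.1705  0.3087] [-3.1416e+00 -3.0000e-04  4.2000e-03] gap 0.0854 F [-0.1 -0.2 -0.8] g 0.0
[[274.36266058 256.05948637]
 [116.72367885  78.39596351]
 [ 32.49270929 165.71367616]
 [190.34208787 326.96822036]
 [576.02361019 320.03393989]
 [472.0899708  102.40982365]]
```

View pics/w17.png

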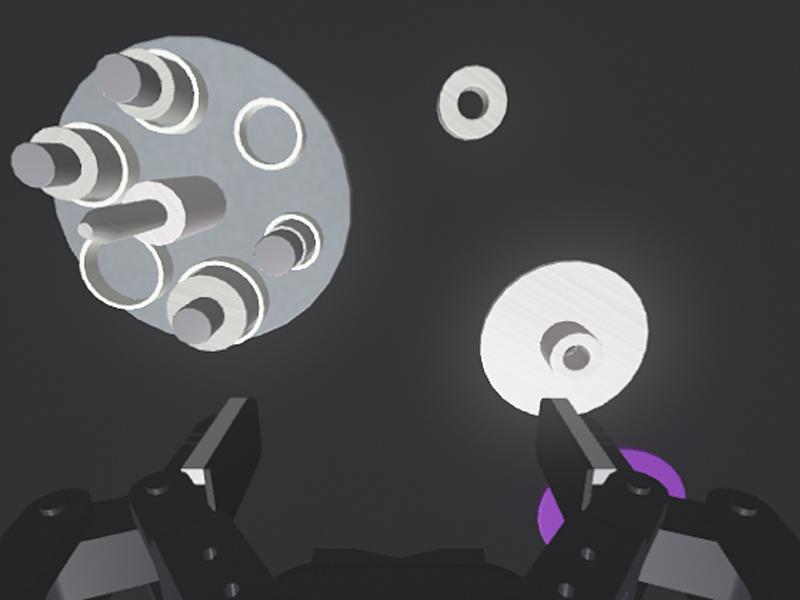

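All four canisters are seated, with knobs at (118,78), (34,165), (277,254) and (192,325). The collar is still where it was at (473,102), but the disc's boss is now at (576,356), not the expected (576,320), so it may have been knocked.

```bash
python3 - <<'E'
from h import *
v=np.load('s17.npy'); s={'position':v[:3],'ee_rot':v[3:]}; k=.7
print('boss',at('wrist',576*k,356*k,.042,s),'flange',at('wrist',564.5*k,338*k,.008,s),'col',at('wrist',473*k,102*k,.028,s))
print('post',at('wrist',86*k,229*k,.178,s))
im=cv2.imread('pics/w17raw.png'); knob(im,s,(.43,-.325),.042,.024); knob(im,s,(.629,-.228),.028,.027)
t=bot.read_camera('top'); cv2.imwrite('pics/top2.png',t)
a=cv2.imread('pics/top0.png'); b=cv2.resize(t,(800,600),interpolation=cv2.INTER_CUBIC)
d=cv2.absdiff(a,b).max(2)[230:390,500:620]; ys,xs=np.where(d>60); print(len(xs), xs.min()+500 if len(xs) else 0, xs.max()+500 if len(xs) else 0, ys.min()+230 if len(xs) else 0, ys.max()+230 if len(xs) else 0)
w=(b[260:400,510:620].min(2)>180); ys,xs=np.where(w); print('white',xs.min()+510,xs.max()+510,ys.min()+260,ys.max()+260)
s=st()
E
```

```text
boss [ 0.42085511 -0.32894587  0.042     ] flange [ 0.42473185 -0.32955609  0.008     ] col [ 0.62930133 -0.22919645  0.028     ]
post [ 0.55161056 -0.00454076  0.178     ]
exp [400.9 242.5  19. ] got [395.  242.   18.1] [ 0.4306 -0.3174  0.042 ]
exp [400.9 242.5  19. ] got [333.   67.   20.5] [ 0.6323 -0.229   0.042 ]
exp [400.9 242.5  19. ] got [203.  170.   18.9] [ 0.5205 -0.0826  0.042 ]
exp [330.   71.7  24.2] got [330.   70.   25.1] [ 0.6307 -0.2279  0.028 ]
exp [330.   71.7  24.2] got [188.   94.   23.5] [ 0.605  -0.0678  0.028 ]
exp [330.   71.7  24.2] got [116.   66.   24.9] [0.6345 0.0104 0.028 ]
5902 500 596 251 389
white 510 590 260 399
t 33.67 [ 0.5104 -0.1708  0.3086] [-3.1416e+00 -1.0000e-04  3.7000e-03] gap 0.0852 F [ 0.2 -0.4 -0.5] g 0.0
```

Request:
send_rows(
  fingers=[1,1,1,1,1,1,1,1],
  dp=[
    [-0.2,0.3,0.3],
    [-0.4,0.7,0.7],
    [-0.45,0.8,0.8],
    [-0.5,0.9,0.8],
    [-0.5,0.9,0.8],
    [-0.45,0.8,0.8],
    [-0.3,0.6,0.8],
    [-0.2,0.27,0.7],
  ],
  turn=[
    [0,0,0],
    [0,0,0],
    [0,0,0],
    [0,0,0],
    [0,0,0],
    [0,0,0],
    [0,0,0],
    [0,0,0],
  ],
)

```text
time: 34.33
position: [0.4183, -0.3319, 0.1352]
ee_rot: [3.142, 0.001, 0.001]
wrist_force: [0.6, -0.2, 0.6]
finger_gap: 0.0855
grip_force: 0.0
```

Request:
send_rows(
  fingers=[1,1,1,1,1,1,1,1],
  dp=[
    [0,0,0.6],
    [0,0,0.5],
    [0,0,0.2],
    [0,0,0],
    [0,0,0],
    [0,0,0],
    [0,0,0],
    [0,0,0],
  ],
  turn=[
    [0,0,0],
    [0,0,0],
    [0,0,0],
    [0,0,0],
    [0,0,0],
    [0,0,0],
    [0,0,0],
    [0,0,0],
  ],
)

```text
time: 35.0
position: [0.4215, -0.3302, 0.0998]
ee_rot: [3.14, -0.001, 0.003]
wrist_force: [-0.2, -0.2, 0.1]
finger_gap: 0.0854
grip_force: 0.0
```

```bash
python3 - <<'E'
from h import *
s=st(); im=bot.read_camera('wrist'); cv2.imwrite('pics/w18.png',im); knob(im,s,(.421,-.329),.042,.024); knob(im,s,(.421,-.329),.042,.012); togo([.421,-.329,.034],0)
g=cv2.cvtColor(im,cv2.COLOR_BGR2GRAY)
u,v=proj('wrist',[[.421,-.329,.042]],s)[0].astype(int); print(u,v); print(g[v-60:v+60:2,u]); print(g[v,u-60:u+60:2])
E
```

```text
t 35.0 [ 0.4215 -0.3302  0.0998] [ 3.1401e+00 -1.5000e-03  3.3000e-03] gap 0.0854 F [-0.2 -0.2  0.1] g 0.0
exp [275.6 250.3  40.8] got [275. 253.  40.] [ 0.4193 -0.3286  0.042 ]
exp [275.6 250.3  40.8] got [278.  239.   39.7] [ 0.4282 -0.3304  0.042 ]
exp [275.6 250.3  20.4] got [275.  253.   20.2] [ 0.4193 -0.3286  0.042 ]
exp [275.6 250.3  20.4] got [492.  399.   20.9] [ 0.3082 -0.4804  0.042 ]
units [-0.017 -0.038  2.184] turn [ 0.002 -0.002  0.006]
275 250
[225 224 225 225 227 105 115 116 118 117 117 118 128 218 222 224 227 229
 231 233 235 242  75  83  82  83  84  82 121 124 140 119 121 120 119 119
 120 121 120 120 120 218 232 235 236 236 237 238 239 242 241 241 240 241
 241 241 242 242 241 241]
[233 233 233 234 234 235 235 236 237 236 190 226 233 232 230 230 231 229
 227 223 131 115 116 119 118 119 120 118 116 141 140 117 115 115 116 117
 118 116 114 115 121 230 238 235 231 230 229 225 221 218 178 234 233 232
 229 229 229 230 230 230]
```

Request:
send_rows(
  fingers=[1,1,1,1,1,1,1,1],
  dp=[
    [-0.07,-0.05,0.3],
    [0,0,0.6],
    [0,0,0.6],
    [0,0,0.4],
    [0,0,0.2],
    [0,0,0.04],
    [0,0,0],
    [0,0,0],
  ],
  turn=[
    [0,0,0],
    [0,0,0],
    [0,0,0],
    [0,0,0],
    [0,0,0],
    [0,0,0],
    [0,0,0],
    [0,0,0],
  ],
)

```text
time: 35.72
position: [0.4192, -0.3287, 0.0351]
ee_rot: [3.141, -0.001, 0.003]
wrist_force: [-0.3, -0.4, -0.2]
finger_gap: 0.0857
grip_force: 0.0
```

```bash
python3 - <<'E'
from h import *
s=st(); im=bot.read_camera('wrist'); cv2.imwrite('pics/w19.png',im); knob(im,s,(.4193,-.3286),.042,.024); knob(im,s,(.4193,-.3286),.042,.012)
E
```

```text
t 35.72 [ 0.4192 -0.3287  0.0351] [ 3.1408e+00 -8.0000e-04  3.0000e-03] gap 0.0857 F [-0.3 -0.4 -0.2] g 0.0
exp [277.4 312.9  59.3] got [280.  312.   54.4] [ 0.4197 -0.3296  0.042 ]
exp [277.4 312.9  59.3] got [281.  300.   61.9] [ 0.4253 -0.33    0.042 ]
exp [277.4 312.9  29.7] got [280.  312.   28.5] [ 0.4197 -0.3296  0.042 ]
```

Request:
send_rows(
  fingers=[0.5,0.5,0.3,0.2,0.2,0.2,0.2,0.2],
  dp=[
    [0,0,0],
    [0,0,0],
    [0,0,0],
    [0,0,0],
    [0,0,0],
    [0,0,0],
    [0,0,0],
    [0,0,0],
  ],
  turn=[
    [0,0,0],
    [0,0,0],
    [0,0,0],
    [0,0,0],
    [0,0,0],
    [0,0,0],
    [0,0,0],
    [0,0,0],
  ],
  grip_force=60,
)

```text
time: 36.43
position: [0.4192, -0.3287, 0.0353]
ee_rot: [3.141, -0.001, 0.003]
wrist_force: [-1.0, 0.7, 6.0]
finger_gap: 0.0461
grip_force: 61.7
```

```bash
python3 - <<'E'
from h import *
s=st(); im=bot.read_camera('wrist'); cv2.imwrite('pics/w20.png',im); knob(im,s,(.4193,-.3286),.042,.024); knob(im,s,(.4193,-.3286),.042,.012)
E
```

```text
t 36.43 [ 0.4192 -0.3287  0.0353] [ 3.1406e+00 -1.0000e-03  2.9000e-03] gap 0.0461 F [-1.   0.7  6. ] g 61.7
exp [277.3 312.6  59.2] got [282.  310.   53.6] [ 0.4205 -0.3305  0.042 ]
exp [277.3 312.6  59.2] got [278.  323.   63.7] [ 0.4143 -0.3289  0.042 ]
exp [277.3 312.6  59.2] got [280.  301.   60.8] [ 0.4247 -0.3297  0.042 ]
exp [277.3 312.6  29.6] got [277.  312.   28.5] [ 0.4196 -0.3285  0.042 ]
```

Request:
send_rows(
  fingers=[0.2,0.2,0.2,0.2,0.2,0.2,0.2,0.2],
  dp=[
    [0,0,-0.3],
    [0,0,-0.7],
    [0,0,-1],
    [0,0,-1],
    [0,0,-1],
    [0,0,-1],
    [0,0,-1],
    [0,0,-1],
  ],
  turn=[
    [0,0,0],
    [0,0,0],
    [0,0,0],
    [0,0,0],
    [0,0,0],
    [0,0,0],
    [0,0,0],
    [0,0,0],
  ],
)

```text
time: 37.15
position: [0.4182, -0.3277, 0.2459]
ee_rot: [-3.141, 0.0, 0.003]
wrist_force: [-0.0, -0.3, -3.7]
finger_gap: 0.0464
grip_force: 62.2
```

Request:
send_rows(
  fingers=[0.2,0.2,0.2,0.2,0.2,0.2,0.2,0.2],
  dp=[
    [0,0,-0.6],
    [0.2,-0.4,-0.2],
    [0.3,-0.8,0],
    [0.4,-0.9,0],
    [0.4,-0.9,0],
    [0.4,-0.9,0],
    [0.4,-0.9,0],
    [0.4,-0.9,0],
  ],
  turn=[
    [0,0,0],
    [0,0,0],
    [0,0,0],
    [0,0,0],
    [0,0,0],
    [0,0,0],
    [0,0,0],
    [0,0,0],
  ],
)

```text
time: 37.82
position: [0.493, -0.1547, 0.2674]
ee_rot: [-3.141, 0.002, 0.003]
wrist_force: [0.1, -0.6, -2.3]
finger_gap: 0.0466
grip_force: 62.3
```

Request:
send_rows(
  fingers=[0.2,0.2,0.2,0.2,0.2,0.2,0.2,0.2],
  dp=[
    [0.4,-0.9,0],
    [0.4,-0.9,0],
    [0.4,-0.9,0],
    [0.4,-0.9,0],
    [0.2,-0.8,0],
    [0.1,-0.5,0],
    [0,-0.2,0],
    [0,0,0],
  ],
  turn=[
    [0,0,0],
    [0,0,0],
    [0,0,0],
    [0,0,0],
    [0,0,0],
    [0,0,0],
    [0,0,0],
    [0,0,0],
  ],
)

```text
time: 38.48
position: [0.5491, -0.0021, 0.2674]
ee_rot: [-3.141, 0.002, 0.005]
wrist_force: [-0.6, -0.0, -2.9]
finger_gap: 0.0465
grip_force: 62.3
```

```bash
python3 - <<'E'
from h import *
s=st(); im=bot.read_camera('wrist'); cv2.imwrite('pics/w21.png',im); p=s['position']
for r in(.012,.024): knob(im,s,p[:2],p[2]+.0067,r)
togo([.551,-.0045,.22],0)
E
```

```text
t 38.48 [ 0.5491 -0.0021  0.2674] [-3.1411e+00  1.9000e-03  5.4000e-03] gap 0.0465 F [-0.6 -0.  -2.9] g 62.3
exp [277.5 312.8  29.6] got [275.  311.   28.7] [ 0.5499 -0.001   0.2741]
exp [277.5 312.8  29.6] got [282.  309.   29.6] [ 0.5509 -0.0039  0.2741]
exp [277.5 312.8  29.6] got [266.  100.   28.7] [0.6306 0.0021 0.2741]
exp [277.5 312.8  59.2] got [280.  309.   53.3] [ 0.5509 -0.003   0.2741]
exp [277.5 312.8  59.2] got [278.  328.   65.7] [ 0.5418 -0.0023  0.2741]
exp [277.5 312.8  59.2] got [284.  298.   63.3] [ 0.556  -0.0046  0.2741]
units [0.064 0.039 1.586] turn [0.    0.003 0.008]
```

Request:
send_rows(
  fingers=[0.2,0.2,0.2,0.2,0.2,0.2,0.2,0.2],
  dp=[
    [0.04,0.07,0],
    [0,0,0.2],
    [0,0,0.5],
    [0,0,0.6],
    [0,0,0.3],
    [0,0,0],
    [0,0,0],
    [0,0,0],
  ],
  turn=[
    [0,0,0],
    [0,0,0],
    [0,0,0],
    [0,0,0],
    [0,0,0],
    [0,0,0],
    [0,0,0],
    [0,0,0],
  ],
)

```text
time: 39.2
position: [0.5514, -0.0063, 0.2212]
ee_rot: [3.141, -0.001, 0.002]
wrist_force: [-0.3, 0.0, -1.6]
finger_gap: 0.0466
grip_force: 62.3
```

Request:
send_rows(
  fingers=[0.2,0.2,0.2,0.2,0.2,0.2,0.2,0.2],
  dp=[
    [0,0,0.2],
    [0,0,0.2],
    [0,0,0.2],
    [0,0,0.1],
    [0,0,0],
    [0,0,0],
    [0,0,0],
    [0,0,0],
  ],
  turn=[
    [0,0,0],
    [0,0,0],
    [0,0,0],
    [0,0,0],
    [0,0,0],
    [0,0,0],
    [0,0,0],
    [0,0,0],
  ],
)

```text
time: 39.87
position: [0.5511, -0.0059, 0.1996]
ee_rot: [3.142, -0.0, 0.003]
wrist_force: [-0.0, 1.0, -2.5]
finger_gap: 0.0466
grip_force: 62.3
```

```bash
python3 - <<'E'
from h import *
s=st(); im=bot.read_camera('wrist'); cv2.imwrite('pics/w22.png',cv2.resize(im[240:390,200:360],None,fx=3.5,fy=3.5,interpolation=cv2.INTER_CUBIC)); p=s['position']
np.save('s22.npy',np.r_[s['position'],s['ee_rot']])
for r in(.012,.024): knob(im,s,p[:2],p[2]+.0067,r)
E
```

```text
t 39.87 [ 0.5511 -0.0059  0.1996] [ 3.1416e+00 -3.0000e-04  3.1000e-03] gap 0.0466 F [-0.   1.  -2.5] g 62.3
exp [277.5 312.8  29.6] got [278.  310.   28.8] [ 0.5524 -0.006   0.2063]
exp [277.5 312.8  29.6] got [262.   95.   30.5] [ 6.342e-01 -6.000e-04  2.063e-01]
exp [277.5 312.8  29.6] got [520. 112.  30.] [ 0.6294 -0.0876  0.2063]
exp [277.5 312.8  59.2] got [279.  308.   54.7] [ 0.5533 -0.0064  0.2063]
exp [277.5 312.8  59.2] got [285.  300.   61.8] [ 0.557  -0.0088  0.2063]
exp [277.5 312.8  59.2] got [272.  297.   63.3] [ 0.5584 -0.0036  0.2063]
```

View pics/w22.png

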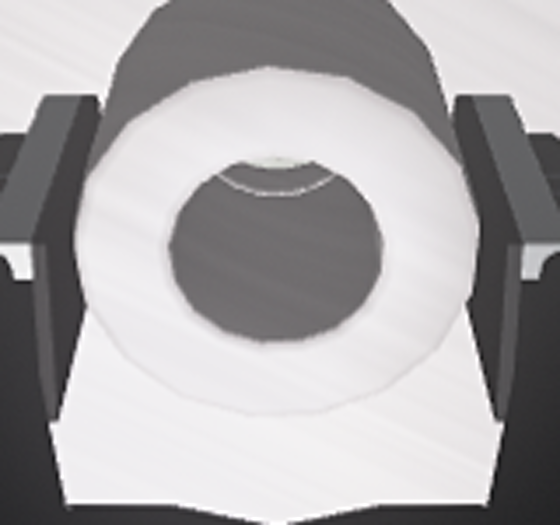

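The post tip shows through the disc's hole as a sliver at crop (278,162), so y is centred. I'll compute its x offset.

```bash
python3 - <<'E'
from h import *
v=np.load('s22.npy'); s={'position':v[:3],'ee_rot':v[3:]}
g=lambda x,y:(200+x/3.5,240+y/3.5)
print('tip near edge',at('wrist',*g(278,167),.178,s), 'ring bottom near edge', at('wrist',*g(280,195),s['position'][2]-.0353,s),'hole top',at('wrist',*g(275,343),s['position'][2]+.0067,s),at('wrist',*g(275,157),s['position'][2]+.0067,s))
E
```

```text
tip near edge [ 0.5464081  -0.00673557  0.178     ] ring bottom near edge [ 0.53370035 -0.0071328   0.16428158] hole top [ 0.53890241 -0.00631574  0.20628158] [ 0.56382759 -0.00624672  0.20628158]
```

Request:
send_rows(
  fingers=[0.2,0.2,0.2,0.2,0.2,0.2,0.2,0.2],
  dp=[
    [0,-0.03,0.1],
    [0,0,0.15],
    [0,0,0.15],
    [0,0,0.15],
    [0,0,0.1],
    [0,0,0],
    [0,0,0],
    [0,0,0],
  ],
  turn=[
    [0,0,0],
    [0,0,0],
    [0,0,0],
    [0,0,0],
    [0,0,0],
    [0,0,0],
    [0,0,0],
    [0,0,0],
  ],
)

```text
time: 40.58
position: [0.5511, -0.0051, 0.1799]
ee_rot: [3.142, -0.0, 0.003]
wrist_force: [0.7, -0.9, -2.4]
finger_gap: 0.0467
grip_force: 62.3
```

```bash
python3 -c "
from h import *
s=st();togo([.551,-.0046,.1383],0);print(s['wrist_torque'])"
```

```text
t 40.58 [ 0.5511 -0.0051  0.1799] [ 3.1416e+00 -1.0000e-04  2.8000e-03] gap 0.0467 F [ 0.7 -0.9 -2.4] g 62.3
units [-0.002 -0.015  1.386] turn [ 0.    -0.     0.005]
[ 0.03333371 -0.04393681  0.02523112]
```

Threaded with no side force. Continuing down to the shoulder.

Request:
send_rows(
  fingers=[0.2,0.2,0.2,0.2,0.2,0.2,0.2,0.2],
  dp=[
    [0,0,0.2],
    [0,0,0.25],
    [0,0,0.25],
    [0,0,0.25],
    [0,0,0.2],
    [0,0,0.1],
    [0,0,0.1],
    [0,0,0.02],
  ],
  turn=[
    [0,0,0],
    [0,0,0],
    [0,0,0],
    [0,0,0],
    [0,0,0],
    [0,0,0],
    [0,0,0],
    [0,0,0],
  ],
)

```text
time: 41.25
position: [0.551, -0.005, 0.1385]
ee_rot: [3.142, 0.0, 0.003]
wrist_force: [-0.0, 0.2, -2.1]
finger_gap: 0.0462
grip_force: 62.4
```

Request:
send_rows(
  fingers=[0.2,0.2,0.2,0.2,0.2,0.2,0.2,0.2],
  dp=[
    [0,0,0.02],
    [0,0,0],
    [0,0,0],
    [0,0,0],
    [0,0,0],
    [0,0,0],
    [0,0,0],
    [0,0,0],
  ],
  turn=[
    [0,0,0],
    [0,0,0],
    [0,0,0],
    [0,0,0],
    [0,0,0],
    [0,0,0],
    [0,0,0],
    [0,0,0],
  ],
)

```text
time: 41.92
position: [0.5512, -0.005, 0.1384]
ee_rot: [3.142, -0.001, 0.003]
wrist_force: [0.3, 0.1, -0.7]
finger_gap: 0.0467
grip_force: 62.5
```

Request:
send_rows(
  fingers=[0.8,0.8,0.8,0.8,0.8,0.8,0.8,0.8],
  dp=[
    [0,0,0],
    [0,0,0],
    [0,0,0],
    [0,0,0],
    [0,0,-0.1],
    [0,0,-0.3],
    [0,0,-0.6],
    [0,0,-0.8],
  ],
  turn=[
    [0,0,0],
    [0,0,0],
    [0,0,0],
    [0,0,0],
    [0,0,0],
    [0,0,0],
    [0,0,0],
    [0,0,0],
  ],
)

```text
time: 42.58
position: [0.5497, -0.0049, 0.1914]
ee_rot: [-3.141, 0.003, 0.003]
wrist_force: [-0.2, -0.7, 1.3]
finger_gap: 0.0685
grip_force: 0.0
```

Request:
send_rows(
  fingers=[0.8,0.8,1,1,1,1,1,1],
  dp=[
    [0,0,-0.9],
    [0,0,-0.9],
    [0,0,-0.2],
    [0.1,0.4,0],
    [0.3,0.8,0],
    [0.3,1,0],
    [0.3,1,0],
    [0.3,1,0],
  ],
  turn=[
    [0,0,0],
    [0,0,0],
    [0,0,0],
    [0,0,0],
    [0,0,0],
    [0,0,0],
    [0,0,0],
    [0,0,0],
  ],
)

```text
time: 43.25
position: [0.59, -0.1327, 0.2508]
ee_rot: [-3.141, 0.002, 0.003]
wrist_force: [-0.3, 0.7, -0.2]
finger_gap: 0.0854
grip_force: 0.0
```

Request:
send_rows(
  fingers=[1,1,1,1,1,1,1,1],
  dp=[
    [0.4,1,0],
    [0.4,1,0],
    [0.3,0.8,0.3],
    [0.2,0.45,0.7],
    [0,0,1],
    [0,0,1],
    [0,0,1],
    [0,0,0.8],
  ],
  turn=[
    [0,0,0],
    [0,0,0],
    [0,0,0],
    [0,0,0],
    [0,0,0],
    [0,0,0],
    [0,0,0],
    [0,0,0],
  ],
)

```text
time: 43.92
position: [0.6276, -0.2287, 0.1037]
ee_rot: [-3.14, 0.004, 0.002]
wrist_force: [-0.2, 0.5, -0.3]
finger_gap: 0.0856
grip_force: 0.0
```

Request:
send_rows(
  fingers=[1,1,1,1,1,1,1,1],
  dp=[
    [0,0,0.2],
    [0,0,0],
    [0,0,0],
    [0,0,0],
    [0,0,0],
    [0,0,0],
    [0,0,0],
    [0,0,0],
  ],
  turn=[
    [0,0,0],
    [0,0,0],
    [0,0,0],
    [0,0,0],
    [0,0,0],
    [0,0,0],
    [0,0,0],
    [0,0,0],
  ],
)

```text
time: 44.58
position: [0.6301, -0.2284, 0.103]
ee_rot: [3.141, -0.001, 0.003]
wrist_force: [-0.6, -0.1, -0.1]
finger_gap: 0.0854
grip_force: 0.0
```

```bash
python3 - <<'E'
from h import *
s=st(); im=bot.read_camera('wrist'); cv2.imwrite('pics/w23.png',im)
for r in(.012,.027): knob(im,s,(.629,-.2287),.028,r)
togo([.629,-.2287,.026],0)
E
```

```text
t 44.58 [ 0.6301 -0.2284  0.103 ] [ 3.141e+00 -1.200e-03  3.100e-03] gap 0.0854 F [-0.6 -0.1 -0.1] g 0.0
exp [278.2 240.3  18.8] got [278.  241.   18.6] [ 0.6285 -0.2286  0.028 ]
exp [278.2 240.3  18.8] got [ 37.  275.   18.2] [ 0.6037 -0.0683  0.028 ]
exp [278.2 240.3  42.4] got [278.  238.   41.7] [ 0.6306 -0.2285  0.028 ]
exp [278.2 240.3  42.4] got [280.  230.   39.5] [ 0.636  -0.2298  0.028 ]
exp [278.2 240.3  42.4] got [ 38.  275.   41.9] [ 0.6037 -0.0689  0.028 ]
units [-0.032  0.01   2.558] turn [ 0.001 -0.002  0.006]
```

Request:
send_rows(
  fingers=[1,1,1,1,1,1,1,1],
  dp=[
    [-0.03,0,0.3],
    [0,0,0.7],
    [0,0,0.7],
    [0,0,0.5],
    [0,0,0.25],
    [0,0,0.07],
    [0,0,0],
    [0,0,0],
  ],
  turn=[
    [0,0,0],
    [0,0,0],
    [0,0,0],
    [0,0,0],
    [0,0,0],
    [0,0,0],
    [0,0,0],
    [0,0,0],
  ],
)

```text
time: 45.3
position: [0.6294, -0.2286, 0.0275]
ee_rot: [3.141, -0.001, 0.003]
wrist_force: [-1.2, 0.4, -0.0]
finger_gap: 0.0851
grip_force: 0.0
```

Request:
send_rows(
  fingers=[0.6,0.5,0.4,0.3,0.3,0.3,0.3,0.3],
  dp=[
    [0,0,0],
    [0,0,0],
    [0,0,0],
    [0,0,0],
    [0,0,0],
    [0,0,0],
    [0,0,0],
    [0,0,0],
  ],
  turn=[
    [0,0,0],
    [0,0,0],
    [0,0,0],
    [0,0,0],
    [0,0,0],
    [0,0,0],
    [0,0,0],
    [0,0,0],
  ],
  grip_force=50,
)

```text
time: 45.97
position: [0.6297, -0.2288, 0.028]
ee_rot: [3.141, -0.002, 0.003]
wrist_force: [1.0, -0.1, 6.1]
finger_gap: 0.0519
grip_force: 52.8
```

```bash
python3 - <<'E'
from h import *
s=st(); im=bot.read_camera('wrist'); cv2.imwrite('pics/w24.png',im)
for r in(.012,.027): knob(im,s,s['position'][:2],.028,r)
togo([.551,-.005,.25],0)
E
```

```text
t 45.97 [ 0.6297 -0.2288  0.028 ] [ 3.1406e+00 -2.2000e-03  2.9000e-03] gap 0.0519 F [ 1.  -0.1  6.1] g 52.8
exp [277.6 303.6  28.3] got [280. 305.  27.] [ 0.6291 -0.2298  0.028 ]
exp [277.6 303.6  28.3] got [423.  381.   27.7] [ 0.5884 -0.2964  0.028 ]
exp [277.6 303.6  63.6] got [280.  309.   61.6] [ 0.6271 -0.2298  0.028 ]
exp [277.6 303.6  63.6] got [272.  297.   67.1] [ 0.6329 -0.2264  0.028 ]
exp [277.6 303.6  63.6] got [280.  286.   59.5] [ 0.6381 -0.2298  0.028 ]
units [-2.586 -7.459 -7.412] turn [ 0.002 -0.004  0.006]
```

Request:
send_rows(
  fingers=[0.3,0.3,0.3,0.3,0.3,0.3,0.3,0.3],
  dp=[
    [0,0,-0.3],
    [0,0,-0.8],
    [0,0,-1],
    [0,0,-1],
    [0,0,-1],
    [0,0,-1],
    [0,0,-1],
    [0,0,-0.9],
  ],
  turn=[
    [0,0,0],
    [0,0,0],
    [0,0,0],
    [0,0,0],
    [0,0,0],
    [0,0,0],
    [0,0,0],
    [0,0,0],
  ],
)

```text
time: 46.68
position: [0.6286, -0.2282, 0.239]
ee_rot: [3.141, -0.001, 0.003]
wrist_force: [0.6, -0.3, -1.0]
finger_gap: 0.0514
grip_force: 52.4
```

Request:
send_rows(
  fingers=[0.3,0.3,0.3,0.3,0.3,0.3,0.3,0.3],
  dp=[
    [-0.1,-0.3,-0.4],
    [-0.3,-0.8,0],
    [-0.35,-1,0],
    [-0.35,-1,0],
    [-0.35,-1,0],
    [-0.35,-1,0],
    [-0.35,-1,0],
    [-0.3,-0.8,0],
  ],
  turn=[
    [0,0,0],
    [0,0,0],
    [0,0,0],
    [0,0,0],
    [0,0,0],
    [0,0,0],
    [0,0,0],
    [0,0,0],
  ],
)

```text
time: 47.35
position: [0.5528, -0.0189, 0.2474]
ee_rot: [-3.141, 0.002, 0.004]
wrist_force: [-0.3, 0.6, -0.5]
finger_gap: 0.0512
grip_force: 52.4
```

Request:
send_rows(
  fingers=[0.3,0.3,0.3,0.3,0.3,0.3,0.3,0.3],
  dp=[
    [-0.15,-0.5,0],
    [0,-0.06,0],
    [0,0,0],
    [0,0,0],
    [0,0,0],
    [0,0,0],
    [0,0,0],
    [0,0,0],
  ],
  turn=[
    [0,0,0],
    [0,0,0],
    [0,0,0],
    [0,0,0],
    [0,0,0],
    [0,0,0],
    [0,0,0],
    [0,0,0],
  ],
)

```text
time: 48.02
position: [0.5502, -0.0054, 0.2484]
ee_rot: [3.142, 0.0, 0.002]
wrist_force: [-1.0, 0.7, -0.5]
finger_gap: 0.0512
grip_force: 52.5
```

```bash
python3 - <<'E'
from h import *
s=st(); im=bot.read_camera('wrist'); cv2.imwrite('pics/w25.png',im); p=s['position']
for r in(.012,.027): knob(im,s,p[:2],p[2],r)
togo([.5515,-.005,.173],0)
E
```

```text
t 48.02 [ 0.5502 -0.0054  0.2484] [3.1416e+00 2.0000e-04 1.8000e-03] gap 0.0512 F [-1.   0.7 -0.5] g 52.5
exp [277.6 303.7  28.3] got [275.  304.   27.4] [ 0.55   -0.0043  0.2484]
exp [277.6 303.7  28.3] got [282.  305.   27.4] [ 0.5495 -0.0073  0.2484]
exp [277.6 303.7  28.3] got [279. 222.  31.] [ 0.5868 -0.0059  0.2484]
exp [277.6 303.7  63.6] got [282.  297.   66.8] [ 0.5534 -0.0073  0.2484]
exp [277.6 303.7  63.6] got [295.  125.   68.6] [ 0.6234 -0.0116  0.2484]
units [ 0.046 -0.008  2.512] turn [-0.     0.     0.004]
```

Request:
send_rows(
  fingers=[0.3,0.3,0.3,0.3,0.3,0.3,0.3,0.3],
  dp=[
    [0.04,0,0.2],
    [0,0,0.5],
    [0,0,0.5],
    [0,0,0.2],
    [0,0,0.15],
    [0,0,0.1],
    [0,0,0.1],
    [0,0,0],
  ],
  turn=[
    [0,0,0],
    [0,0,0],
    [0,0,0],
    [0,0,0],
    [0,0,0],
    [0,0,0],
    [0,0,0],
    [0,0,0],
  ],
)

```text
time: 48.73
position: [0.5514, -0.0047, 0.196]
ee_rot: [3.142, -0.0, 0.003]
wrist_force: [0.1, 0.3, -0.6]
finger_gap: 0.0515
grip_force: 52.5
```

Request:
send_rows(
  fingers=[0.3,0.3,0.3,0.3,0.3,0.3,0.3,0.3],
  dp=[
    [0,0,0.1],
    [0,0,0.1],
    [0,0,0.05],
    [0,0,0],
    [0,0,0],
    [0,0,0],
    [0,0,0],
    [0,0,0],
  ],
  turn=[
    [0,0,0],
    [0,0,0],
    [0,0,0],
    [0,0,0],
    [0,0,0],
    [0,0,0],
    [0,0,0],
    [0,0,0],
  ],
)

```text
time: 49.4
position: [0.5514, -0.0047, 0.1887]
ee_rot: [-3.142, -0.0, 0.003]
wrist_force: [0.2, 0.6, -0.8]
finger_gap: 0.0513
grip_force: 52.5
```

```bash
python3 -c "
from h import *
s=st();togo([.5515,-.005,.173],0);print(s['wrist_torque'])"
```

```text
t 49.4 [ 0.5514 -0.0047  0.1887] [-3.1416e+00 -3.0000e-04  2.9000e-03] gap 0.0513 F [ 0.2  0.6 -0.8] g 52.5
units [0.003 0.01  0.523] turn [-0.    -0.001  0.006]
[ 0.0431572   0.00876915 -0.01894591]
```

No side force. Finishing the descent, then releasing and backing off.

Request:
send_rows(
  fingers=[0.3,0.3,0.3,0.3,0.3,0.3,0.3,0.3],
  dp=[
    [0,0,0.15],
    [0,0,0.15],
    [0,0,0.1],
    [0,0,0.08],
    [0,0,0.04],
    [0,0,0.02],
    [0,0,0],
    [0,0,0],
  ],
  turn=[
    [0,0,0],
    [0,0,0],
    [0,0,0],
    [0,0,0],
    [0,0,0],
    [0,0,0],
    [0,0,0],
    [0,0,0],
  ],
)

```text
time: 50.07
position: [0.5515, -0.0047, 0.173]
ee_rot: [3.142, -0.001, 0.003]
wrist_force: [-2.5, 0.8, 5.2]
finger_gap: 0.0514
grip_force: 53.2
```

Request:
send_rows(
  fingers=[0.9,0.9,0.9,0.9,0.9,0.9,0.9,0.9],
  dp=[
    [0,0,0],
    [0,0,0],
    [0,0,0],
    [0,0,0],
    [0,0,0],
    [0,0,-0.2],
    [0,0,-0.5],
    [0,0,-0.8],
  ],
  turn=[
    [0,0,0],
    [0,0,0],
    [0,0,0],
    [0,0,0],
    [0,0,0],
    [0,0,0],
    [0,0,0],
    [0,0,0],
  ],
)

```text
time: 50.73
position: [0.5496, -0.0046, 0.2153]
ee_rot: [-3.141, 0.005, 0.003]
wrist_force: [-0.1, 0.3, 0.3]
finger_gap: 0.0771
grip_force: 0.0
```

Request:
send_rows(
  fingers=[0.9,0.9,0.9,0.9,0.9,0.9,0.9,0.9],
  dp=[
    [0,0,-0.9],
    [0,0,-0.9],
    [-0.2,0,-0.8],
    [-0.5,0,-0.4],
    [-0.6,0,0],
    [-0.5,0,0],
    [-0.2,0,0],
    [0,0,0],
  ],
  turn=[
    [0,0,0],
    [0,0,0],
    [0,0,0],
    [0,0,0],
    [0,0,0],
    [0,0,0],
    [0,0,0],
    [0,0,0],
  ],
)

```text
time: 51.4
position: [0.4907, -0.0049, 0.308]
ee_rot: [3.141, -0.001, 0.003]
wrist_force: [-0.4, 0.8, 0.5]
finger_gap: 0.077
grip_force: 0.0
```

```bash
python3 - <<'E'
from h import *
s=st(); im=bot.read_camera('wrist'); cv2.imwrite('pics/w26.png',cv2.resize(im,(800,600),interpolation=cv2.INTER_CUBIC))
print(proj('wrist',[[.551,-.0047,.173],[.551+.027,-.0047,.173],[.551-.027,-.0047,.173],[.551,-.0047,.111],[.551+.08,-.0047,.111],[.551,-.0047,.178]],s)/.7)
E
```

```text
t 51.4 [ 0.4907 -0.0049  0.308 ] [ 3.1415e+00 -1.0000e-03  2.8000e-03] gap 0.077 F [-0.4  0.8  0.5] g 0.0
[[396.90247577 192.29108255]
 [397.00356996 138.0724571 ]
 [396.80800349 243.24062299]
 [397.0220981  185.38627428]
 [397.28684807  48.70096493]
 [396.89034487 192.99137164]]
```

View pics/w26.png

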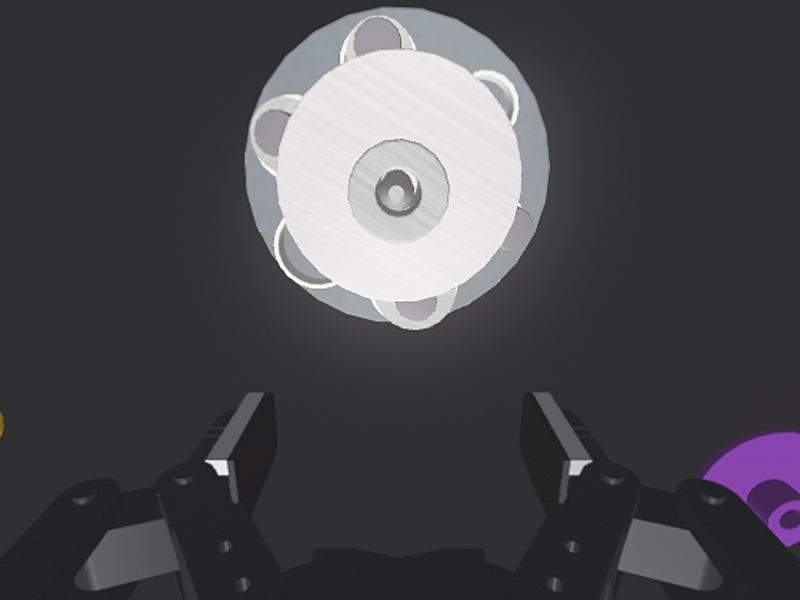

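The disc flange (top edge at 49, predicted 48.7) and the collar (centre (398,190), predicted (397,192)) are both home, and the gripper is clear.

```bash
python3 -c "
from bench import bot
print(bot.close_job())"
```

```text
the job is handed in; nothing more can be done
None
```

I handed in the job at 51 s of the 210 s allowed. Canisters 1, 3, 4 and 6 are seated in their pockets, with sizes 2 and 5 absent. The disc is on the shoulder and the collar is on its boss, and the last wrist image agreed with their expected positions; the hand-in returned no verdict.

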